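# Load the fan tester

### The arm

A 7-joint arm with a two-finger parallel gripper is mounted at the origin on the work surface. World frame = base frame: x ahead of the robot, y to its left, z up, the work surface at z = 0. Lengths are in m, angles in degrees, forces in N, time in s.
With the tool pointing down it reaches from about 0.425 to 0.875 m from the base axis. Payload 4.7 kg.
Tool frame: the origin (TCP) lies at the very end of the fingers, on their centre line; the grasp point (between the pads) lies 19 mm behind it; z points along the fingers, y is the line along which they close (so a half turn about z gives the same grasp; the last joint's range is limited). The gripper opens to 87 mm and grips with 3 to 60 N. Pads are 19 mm wide; open, the fingers measure 117 mm over their backs; the gripper's body (75 mm by 190 mm) begins 51 mm behind the grasp point.
Start: joints at [65.151, 18.392, -4.016, 83.108, 1.295, 78.541, -3.26], TCP at [0.281, -0.586, 0.223] pointing down, gripper open.
Joint ranges: [-163.93, 163.93], [-17.29, 119.83], [-79.2, 71.16], [3.27, 140.29], [-89.18, 269.18], [5.43, 117.66], [-154.24, 154.24]. Speed limits (degrees/s): [147.25, 147.25, 180, 180, 180, 180, 180].

### API

Orientations are given as [roll, pitch, yaw] about the fixed x, y, z axes, in that order (R = Rz(yaw) Ry(pitch) Rx(roll)).
In Python, from cell import get_obs, cams, ticket, finder gives the robot as it stands.
- The arm moves only by the shell command python3 -m creep 'ROWS' [FORCE]. ROWS is text: rows parted by semicolons, each of 5 numbers parted by spaces: the shift along the world's x, y, z in m, then the turn about the world's z in degrees, then the finger opening in m, from 0 to 0.087. A call has 1 to 8 rows; each row shifts and turns the commanded pose from where the row before left it; what a row does not reach is not made up. A row lasts 1/8 s, in which the tool goes at most 62.5 mm and 10.7 degrees, less where a joint would pass 70% of its speed; a pose out of reach is approached as far as the arm can. A call with a gripper value outside its range is refused whole. The fingers move at their own pace and stop on an object; FORCE is the grip in N (left out, the last holds). Time passes only in rows, so rows that do not move let the fingers close. It gives the time, the measured TCP pose, the force, the opening and the grip force at its end, in the units of the state.
- get_obs(): the state, without advancing time (a new reading comes with each control period).
- cams.read_camera(name): name is "scene" or "top"; returns the picture (384x512x3 uint8, red, green, blue); there is no depth.
- cams.calibration(name): a dict with "fx", "fy", "cx", "cy" (pixels), "k1" (the pictures are not rectified: a ray, as slopes to the right and down, at radius r is drawn at 1 + k1 r^2 times it, then the intrinsics apply), "extrinsics" (4x4, takes a point from world to camera coordinates). Camera axes: x right, y down, z forward; pixel columns grow to the right and rows downward; lengths in m; the calibration is good to about 2 mm. A picture is of the moment at which its call begins. calibration takes no time and is no camera call.
- ticket.sign_off(): hands the job in; it is judged then, once.
Trained networks look in the newest picture that a camera, given by its name, has taken for a name from the list of things; names that differ only in an ending like _2 or _b are one class to them, and where a whole thing is asked for, a point or a joint stands for the part that bears it (a point fixed in the world has none). Each returns a list of dicts, best first, with "p" (0 to 1); they miss things now and then, are a little off and sometimes report something else, mostly with a low value. They report only what shows in the picture. A call takes as long as a camera call. They do not tell look-alikes from the thing itself.
- finder.masks_of(name, camera): "mask" (384x512 bool, what is visible of it) and "xy" ([column, row] in pixels, amid what is visible of it).
- finder.tip_of(name, camera): "xy" ([column, row] in pixels: a listed point, or the origin of a listed thing).
The state is a dict: "time_s": time; "qpos": joint angles; "joint_velocities": joint speeds; "effort": joint torques, N m; "tool_pos": TCP position; "tool_rot": TCP orientation; "force": force on the tool from outside, world axes, zero at the start; "wrist_torque": the same for the moment, N m; "grip_width": finger opening in m; "grasp_force": force on a finger pad.
Only numpy, scipy, OpenCV 4.12 (cv2) and the standard library are available. Lean on these libraries where they do the work, as an engineer would, in place of code of your own. Each camera call takes 0.05 s, during which the arm holds its last target. There are 200 camera calls.

### The job

Load the fan tester for its next run: swing the contact head fully up, seat every black fan that is on the table flat in a pocket of the tester with its yellow-sticker face up (one fan to a pocket, any pocket), and then bring the head all the way down over them. Last of all, hang the yellow tag by its hole on the sloping peg of the blue board. Leave the other things on the table where they are.

Things in the scene. Friction and masses are not known exactly. Their poses are not given: they have to be found in the camera images.
- fan1: cooling fan, a black block 40 x 40 mm and 28 mm thick, 55 g, may be absent (None). Starts standing on edge on the table. Origin at its centre. Its +x axis points out of the label face (black with a 23 mm yellow round sticker); the -x face shows the grey rotor blades. y and z lie across the 40 mm sides.
- fan2: cooling fan, a black block 40 x 40 mm and 28 mm thick, 55 g, may be absent (None). Starts standing on edge on the table. Origin at its centre. Its +x axis points out of the label face (black with a 23 mm yellow round sticker); the -x face shows the grey rotor blades. y and z lie across the 40 mm sides.
- fan3: cooling fan, a black block 40 x 40 mm and 28 mm thick, 55 g, may be absent (None). Starts standing on edge on the table. Origin at its centre. Its +x axis points out of the label face (black with a 23 mm yellow round sticker); the -x face shows the grey rotor blades. y and z lie across the 40 mm sides.
- pocket1 (a point): centre of the floor of a square pocket on the fixture, 30 mm above the table; the pocket is 45 mm wide inside with a blue lip 5 mm high and 4 mm thick. The pockets stand in a row 80 mm apart along the fixture's y; z up, x away from the robot.
- pocket2 (a point): centre of the floor of a square pocket on the fixture, 30 mm above the table; the pocket is 45 mm wide inside with a blue lip 5 mm high and 4 mm thick. The pockets stand in a row 80 mm apart along the fixture's y; z up, x away from the robot.
- pocket3 (a point): centre of the floor of a square pocket on the fixture, 30 mm above the table; the pocket is 45 mm wide inside with a blue lip 5 mm high and 4 mm thick. The pockets stand in a row 80 mm apart along the fixture's y; z up, x away from the robot.
- head (a joint): angle of the hinged contact head, rad: 0 = lowered, level, its grey bar (30 mm wide, 12 mm thick) 3 mm above seated fans; grows as it swings up and back to a stop at 1.75. The stiff hinge stays where it is left.
- head_grip (a point): centre of the free part of the head's red grip, a round bar of 14 mm diameter, 56 mm long, parallel to the fixture's y axis, at the +y end of the head, 140 mm from the hinge line; 67 mm above the table when lowered
- hinge (a point): the point of the hinge line level with the grip's middle, 67 mm above the table; its axes are the fixture's (x away from the robot, y along the hinge line, z up)
- tag: yellow status tag, a flat plate 90 x 40 x 8 mm, 40 g, starting flat on the table, origin at its centre, x along its length, z its thickness
- tag_hole (a point): centre of the tag's 23 mm through hole, 27 mm from the tag's centre along its +x
- peg: steel peg, 10 mm diameter and 55 mm long, on the front of a blue upright board 160 mm high; origin where it leaves the board, 130 mm above the table; z along the peg, which rises steeply, leaning 0.5 rad from vertical out towards the robot; y level, along the board (100 mm wide)
- driver: steel torque screwdriver, bystander, 140 mm long and 24 mm thick, along x; origin under its centre
- tape: roll of blue tape, bystander, 70 mm across, 18 mm high; origin under its centre
- flux: small amber bottle, bystander, 40 mm across, 90 mm high; origin under its centre
- heatsink: aluminium heat sink, bystander, 50 x 50 x 24 mm; origin under its centre
Not all that is in view belongs to the job. Leave any red look-alike of the fan2 alone. What is meant by the tag is not grey, and is the larger of those in its own colour.

How it is judged:
By the outcome, as a careful person would: the job done as asked, in the order asked, and still so for the second after the job is handed in, with the robot touching nothing.
Of fan1, fan2, fan3 only 2 to 3 are there at a start; the rules pass over those that are not, and their reading is None.
At some moment in a run one of tag, fan1, fan2, fan3 may be knocked a few centimetres aside while the robot is not near it.
It also fails if it takes over 210 s, if anything falls off the work surface, if the arm or the gripper's body presses on something with over 40 N, if the wrist force passes 120 N, or if a joint passes its speed limit or range.

## Working session

There is one attempt and no reset: what is moved stays moved. The work goes in short steps, Python scripts to look and compute and a shell command to move; the robot and the scene stay as the last step left them, time stands still between calls to the robot, and variables do not carry over. Pictures are saved under pics/ and viewed, at most 14 in all, crops included, and the job is handed in when it is done.

```bash
ls; mkdir -p pics; cat > h.py <<'E'
import numpy as np, cv2
from cell import get_obs, cams, ticket, finder
def cal(n):
    c=cams.calibration(n); return c, np.array(c["extrinsics"])
def ray(n,uv):
    c,E=cal(n); d=np.array([(uv[0]-c["cx"])/c["fx"],(uv[1]-c["cy"])/c["fy"]]); s=d.copy()
    for _ in range(20): s=d/(1+c["k1"]*(s@s))
    R=E[:3,:3]; return -R.T@E[:3,3], R.T@np.array([*s,1])
def at_z(n,uv,z):
    o,d=ray(n,uv); return o+d*(z-o[2])/d[2]
def proj(n,p):
    c,E=cal(n); q=E[:3,:3]@np.array(p)+E[:3,3]; s=q[:2]/q[2]; s=s*(1+c["k1"]*(s@s))
    return np.array([c["fx"]*s[0]+c["cx"],c["fy"]*s[1]+c["cy"]])
def tri(uvs):  # dict cam->uv
    A=0;b=0
    for n,uv in uvs.items():
        o,d=ray(n,uv); d=d/np.linalg.norm(d); P=np.eye(3)-np.outer(d,d); A=A+P; b=b+P@o
    return np.linalg.solve(A,b)
def snap(n,f,crop=None,k=1):
    im=cams.read_camera(n)
    if f:
        o=im if crop is None else im[crop[1]:crop[3],crop[0]:crop[2]]
        cv2.imwrite("pics/"+f,cv2.resize(o,None,fx=k,fy=k,interpolation=cv2.INTER_CUBIC)[:,:,::-1])
    return im
E
python3 - <<'E'
from h import *
np.set_printoptions(precision=3,suppress=True)
for c in("scene","top"):
    snap(c,c+"0.png",k=1.5); print(c, ray(c,(256,192)))
    for n in("fan1","head","tag","peg","driver","tape","flux","heatsink"):
        print(c,n,[(np.round(r["xy"]),int(r["mask"].sum()),round(r["p"],2)) for r in finder.masks_of(n,c)])
    for n in("fan1","pocket1","head_grip","hinge","tag_hole","peg","tag"):
        print(c,n,"tip",[(np.round(r["xy"],1),round(r["p"],2)) for r in finder.tip_of(n,c)])
E
```

```text
pics
scene (array([ 0.91 , -0.604,  1.115]), array([-0.375,  0.48 , -0.793]))
scene fan1 [(array([181., 324.]), 286, 0.86), (array([198., 250.]), 233, 0.81), (array([126., 306.]), 233, 0.64), (array([177., 283.]), 261, 0.62)]
scene head [(array([301., 200.]), 1420, 0.89), (array([310., 219.]), 5493, 0.49)]
scene tag [(array([284., 156.]), 297, 0.85), (array([263., 114.]), 298, 0.64), (array([251., 144.]), 154, 0.55)]
scene peg [(array([340., 106.]), 51, 0.54)]
scene driver [(array([238., 331.]), 375, 0.69), (array([243., 207.]), 277, 0.67), (array([337., 105.]), 35, 0.61)]
scene tape [(array([237., 328.]), 236, 0.63)]
scene flux []
scene heatsink [(array([291., 124.]), 230, 0.54)]
scene fan1 tip [(array([198.4, 252.8]), 0.82), (array([126.2, 306.3]), 0.74), (array([178. , 322.5]), 0.72), (array([177. , 282.6]), 0.48), (array([242.7, 325.4]), 0.45), (array([244.9, 205.5]), 0.28)]
scene pocket1 tip [(array([282.5, 230.7]), 0.73), (array([299.6, 211.1]), 0.55), (array([289.7, 126.4]), 0.28)]
scene head_grip tip [(array([321.1, 160.7]), 0.83), (array([289.7, 125.2]), 0.74)]
scene hinge t
[... 868 characters left out ...]
nk [(array([137., 246.]), 260, 0.69)]
top fan1 tip [(array([362. , 186.7]), 0.74), (array([339.4, 214.6]), 0.62), (array([308.2, 218.1]), 0.49), (array([380.8, 232.7]), 0.49)]
top pocket1 tip [(array([227.7, 177.4]), 0.84), (array([255.2, 175.1]), 0.73), (array([204.4, 167.5]), 0.64), (array([177.1, 181.2]), 0.17)]
top head_grip tip [(array([178.6, 185.6]), 0.87)]
top hinge tip [(array([180.7, 140.3]), 0.95), (array([176.3, 180.7]), 0.4)]
top tag_hole tip [(array([171. , 222.9]), 0.77), (array([142.5, 287.5]), 0.56), (array([187.7, 253.2]), 0.44)]
top peg tip [(array([122., 185.]), 0.4)]
top tag tip [(array([140.6, 280.3]), 0.88), (array([179.4, 224.2]), 0.86), (array([181.6, 256.4]), 0.48)]
```

View pics/scene0.png

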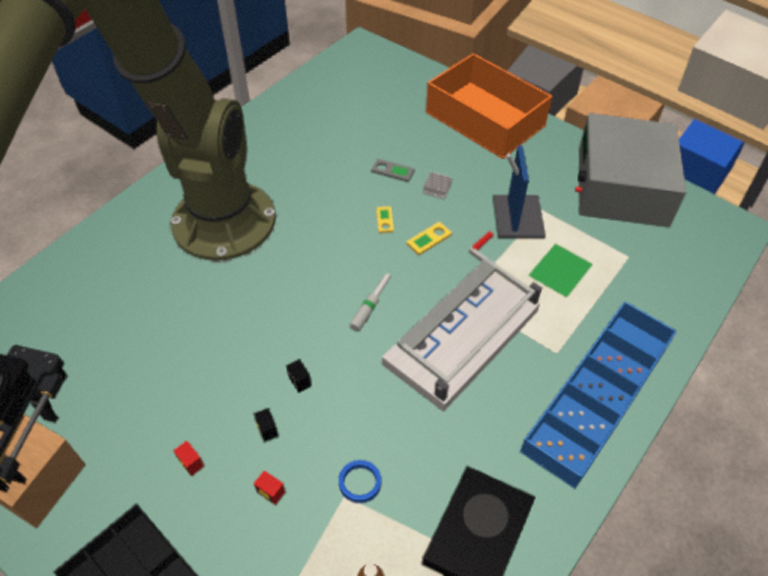

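View pics/top0.png

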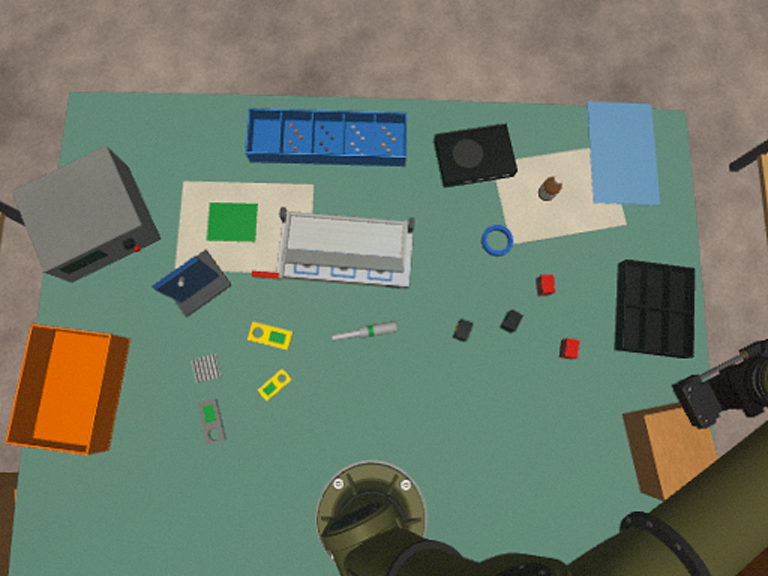

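The scene view shows black fans at (199,251) and (177,283), and red look-alikes at (126,306) and (180,324). The large yellow tag is at (286,158), the small yellow one at (257,145), the grey one at (262,113), and the tester head is partly raised. The top view shows black fans at (308,219) and (341,214), the large tag at (180,223), and the red grip at (177,183).

I choose the two black fans and the large yellow tag. A third fan could be hidden by the arm, so I will check for that later. Next is a close crop.

```bash
python3 - <<'E'
from h import *
np.set_printoptions(precision=3,suppress=True)
a=cams.read_camera("scene");b=cams.read_camera("top")
f=lambda im,x,y,w,h:cv2.resize(im[y:y+h,x:x+w],(400,300),interpolation=cv2.INTER_CUBIC)
o=np.vstack([np.hstack([f(a,150,225,96,72),f(b,284,180,96,72)]),np.hstack([f(a,240,140,140,105),f(b,90,130,200,150)])])
cv2.imwrite("pics/c1.png",o[:,:,::-1])
S={"fanA":((198.4,251),(308.5,218.5)),"fanB":((177,283),(340,213)),"tag":((286,157.5),(179,224.5)),"grip":((321.1,160.7),(178.6,185.6)),"tape":((239,321),(331,160)),"peg":((340.5,112.4),(122,185))}
for k,(s,t) in S.items():
    p=tri({"scene":s,"top":t}); print(k,p,proj("scene",p)-s,proj("top",p)-t)
print("hinge",at_z("top",(180.7,140.3),.067))
for t in((227.7,177.4),(255.2,175.1),(204.4,167.5)):print("pocket",at_z("top",t,.03))
E
```

```text
fanA [ 0.397 -0.19   0.021] [ 0.588 -0.063] [0.356 0.329]
fanB [ 0.417 -0.294  0.021] [ 0.561 -0.05 ] [0.332 0.291]
tag [0.372 0.233 0.002] [-0.461  0.107] [-0.317 -0.323]
grip [0.49  0.23  0.072] [-1.88   0.506] [-1.243 -1.325]
tape [ 0.6   -0.27   0.006] [ 0.288 -0.042] [0.153 0.144]
peg [0.465 0.373 0.148] [ 1.22  -0.446] [0.954 0.943]
hinge [0.636 0.23  0.067]
pocket [0.526 0.076 0.03 ]
pocket [ 0.536 -0.013  0.03 ]
pocket [0.557 0.154 0.03 ]
```

View pics/c1.png

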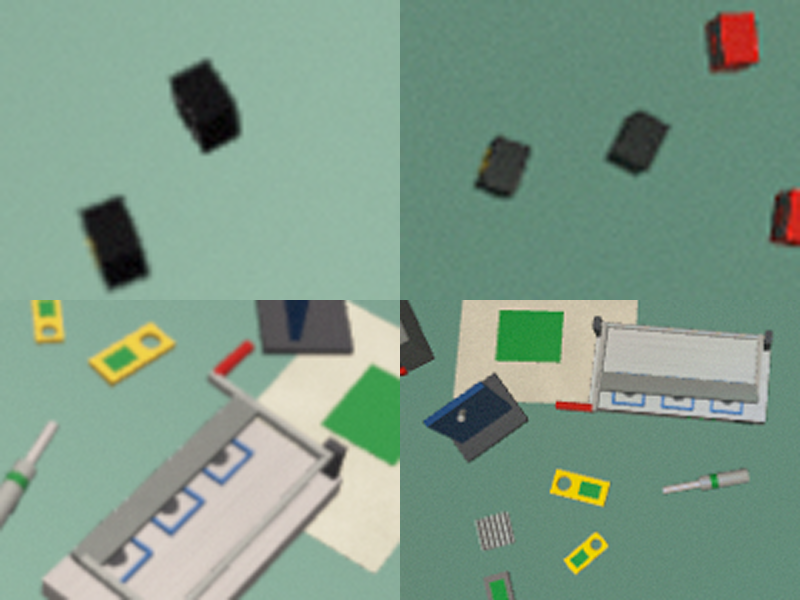

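The crop confirms two black fans. Fan A, at top (308,219), has its sticker on its left (+y) side. Fan B shows its sticker on the left face in the scene view. The head is lowered, with the red grip at top (178,184). I'll fit the fan yaws by silhouette.

```bash
cat >> h.py <<'E'
from scipy.optimize import minimize
K=6
def soft(im,uv,w,kind):
    """binary mask upscaled K times around uv; returns mask, offset"""
    x,y=int(uv[0])-w,int(uv[1])-w; c=im[y:y+2*w,x:x+2*w]
    c=cv2.resize(c,None,fx=K,fy=K,interpolation=cv2.INTER_CUBIC).astype(int)
    if kind=="dark": m=(c[...,1]<92)|((c[...,0]>c[...,1]+15)&(c[...,1]<140))
    if kind=="yellow": m=(c[...,0]-c[...,2]>50)
    m=m.astype(np.uint8); n,l,st,_=cv2.connectedComponentsWithStats(m)
    if n>1: m=(l==1+np.argmax(st[1:,4])).astype(np.uint8)
    if kind=="yellow":  # fill holes
        cs,_=cv2.findContours(m,cv2.RETR_EXTERNAL,cv2.CHAIN_APPROX_NONE); cv2.drawContours(m,cs,-1,1,-1)
    return m,(x,y)
def fit(guess,size,kind,ims,w=18,z0=0):
    """guess x,y (yaw scanned); size lx,ly,lz of box standing on z0"""
    V=np.array([[a,b,c] for a in(-.5,.5) for b in(-.5,.5) for c in(0,1)])*size
    M={n:soft(im,proj(n,[*guess[:2],z0+size[2]/2]),w,kind) for n,im in ims.items()}
    def cost(q):
        c,s=np.cos(q[2]),np.sin(q[2]); e=0
        P=V@np.array([[c,-s,0],[s,c,0],[0,0,1]]).T+[q[0],q[1],z0]
        for n,(m,o) in M.items():
            h=cv2.convexHull((np.array([(proj(n,p)-o+.5)*K-.5 for p in P])*16).round().astype(np.int32))
            r=np.zeros_like(m); cv2.fillConvexPoly(r,h,1,shift=4); e+=(r!=m).sum()/max(1,(r|m).sum())
        return e/len(M)
    best=None
    for y0 in np.radians(range(-90,90,30)):
        r=minimize(cost,[*guess[:2],y0],method="Nelder-Mead",options=dict(initial_simplex=[[guess[0]+a,guess[1]+b,y0+c] for a,b,c in((0,0,0),(.01,0,0),(0,.01,0),(0,0,.3))],xatol=1e-4,fatol=1e-4,maxiter=90))
        if best is None or r.fun<best.fun: best=r
    return best.x[0],best.x[1],(np.degrees(best.x[2])+90)%180-90,best.fun
def yel(n,im,p,w=14):
    uv=proj(n,p);x,y=int(uv[0])-w,int(uv[1])-w;c=im[y:y+2*w,x:x+2*w].astype(int)
    r,q=np.nonzero((c[...,0]-c[...,2]>25)&(c[...,1]-c[...,2]>15)); return len(r),((q.mean()+x,r.mean()+y) if len(r) else None),uv
E
python3 - <<'E'
from h import *
ims={n:cams.read_camera(n) for n in("scene","top")}
for k,g in(("A",(.397,-.19)),("B",(.417,-.294))):
    r=fit(g,[.028,.04,.04],"dark",ims); print(k,np.round(r,3))
    for n in ims: print(n,yel(n,ims[n],[r[0],r[1],.02]))
    for s in(0,180):
        t=np.radians(r[2]+s); print(s,[np.round(proj(n,[r[0]+.014*np.cos(t),r[1]+.014*np.sin(t),.02]),1) for n in ims])
print("tag",np.round(fit((.372,.233),[.09,.04,.008],"yellow",ims,w=30),3))
o=get_obs();print(o["tool_pos"],o["tool_rot"],o["force"],o["time_s"])
E
```

```text
Traceback (most recent call last):
  File "h.py", line 51, in fit
    r=minimize(cost,[*guess[:2],y0],method="Nelder-Mead",options=dict(initial_simplex=[[guess[0]+a,guess[1]+b,y0+c] for a,b,c in((0,0,0),(.01,0,0),(0,.01,0),(0,0,.3))],xatol=1e-4,fatol=1e-4,maxiter=90))
  File "h.py", line 46, in cost
    h=cv2.convexHull((np.array([(proj(n,p)-o+.5)*K-.5 for p in P])*16).round().astype(np.int32))
                                 ~~~~^^^^^
  File "h.py", line 12, in proj
    c,E=cal(n); q=E[:3,:3]@np.array(p)+E[:3,3]; s=q[:2]/q[2]; s=s*(1+c["k1"]*(s@s))
        ~~~^^^
  File "h.py", line 4, in cal
    c=cams.calibration(n); return c, np.array(c["extrinsics"])
ValueError: time passes only in moves, steps and waits
```

```bash
sed -i 's/^def cal(n):/import functools\n@functools.lru_cache(None)\ndef cal(n):/' h.py
cat > f1.py <<'E'
from h import *
ims={n:cams.read_camera(n) for n in("scene","top")}
for k,g in(("A",(.397,-.19)),("B",(.417,-.294))):
    r=fit(g,[.028,.04,.04],"dark",ims); print(k,np.round(r,3))
    for n in ims: print(n,yel(n,ims[n],[r[0],r[1],.02]))
    for s in(0,180):
        t=np.radians(r[2]+s); print(s,[np.round(proj(n,[r[0]+.014*np.cos(t),r[1]+.014*np.sin(t),.02]),1) for n in ims])
print("tag",np.round(fit((.372,.233),[.09,.04,.008],"yellow",ims,w=30),3))
o=get_obs();print(o["tool_pos"],o["tool_rot"],o["force"],o["time_s"])
E
python3 f1.py
```

```text
A [ 0.394 -0.188 66.398  0.086]
scene (0, None, array([198.85883277, 249.93676054]))
top (6, (np.float64(303.8333333333333), np.float64(219.0)), array([307.99416239, 219.78113263]))
0 [array([203.7, 247.8]), array([304.1, 218. ])]
180 [array([194. , 252.1]), array([311.9, 221.6])]
B [ 0.416 -0.294 59.694  0.087]
scene (4, (np.float64(171.5), np.float64(283.0)), array([177.04958106, 282.70146025]))
top (0, None, array([340.33592219, 213.85804416]))
0 [array([182.3, 281. ]), array([336.6, 211.6])]
180 [array([171.8, 284.5]), array([344. , 216.1])]
tag [3.7400e-01 2.3000e-01 7.7174e+01 3.0000e-02]
[ 0.28144412 -0.58589996  0.22255886] [-1.79999599e+02  1.70801465e-03  2.56609365e+01] [ 0.73780533 -0.49759591  0.22293396] 1.9
```

```bash
python3 - <<'E'
from h import *
np.set_printoptions(precision=4,suppress=True)
for n,g in(("scene",(321,160)),("top",(177,183))):
    im=cams.read_camera(n); w=16; x,y=g[0]-w,g[1]-w
    c=cv2.resize(im[y:y+2*w,x:x+2*w],None,fx=6,fy=6,interpolation=cv2.INTER_CUBIC).astype(int)
    m=((c[...,0]-c[...,1]>60)).astype(np.uint8)
    P=cv2.findNonZero(m); (cx,cy),sz,_=cv2.minAreaRect(P); b=cv2.boxPoints(cv2.minAreaRect(P))
    f=lambda p:((p[0]+.5)/6-.5+x,(p[1]+.5)/6-.5+y)
    e=sorted([((b[i]+b[(i+1)%4])/2,np.linalg.norm(b[i]-b[(i+1)%4])) for i in range(4)],key=lambda t:t[1])
    print(n,f((cx,cy)),np.array(sz)/6,at_z(n,f((cx,cy)),.067),[at_z(n,f(q[0]),.067) for q in e[:2]])
im=cams.read_camera("top")
# base front edge ends & plate: print world of corners as seen in crop (scale2, origin 90,130)
for q in((597,408),(763,422),(597,327),(768,337)): print(at_z("top",(90+q[0]/2-200,130+(q[1]-300)/2),.03))
E
```

```text
scene (321.35240936279297, 160.10409291585287) [ 4.1029 16.2158] [0.4906 0.2417 0.067 ] [array([0.4924, 0.2709, 0.067 ]), array([0.4887, 0.2131, 0.067 ])]
top (176.5394655863444, 182.65651830037436) [18.4832  4.0187] [0.496  0.2343 0.067 ] [array([0.498 , 0.2634, 0.067 ]), array([0.4941, 0.2052, 0.067 ])]
[0.5005 0.2029 0.03  ]
[ 0.484  -0.0673  0.03  ]
[0.6378 0.2105 0.03  ]
[ 0.6282 -0.0738  0.03  ]
```

```bash
python3 -m creep '0.06 0.02 0.02 10 0.06; 0.045 0.04 0 10 0.06;0.045 0.04 0 10 0.06;0.03 0.05 0 10 0.06;0.02 0.058 0 10 0.06;0.01 0.06 0 10 0.06; 0 0.06 0 0 0.06; 0 0.06 0 0 0.06'
```

```text
time_s: 3.05
tool_pos: [0.488, -0.197, 0.2416]
tool_rot: [180.0, 0.0, 85.7]
force: [0.8, 0.7, 0.8]
grip_width: 0.0597
grasp_force: 0.0
```

```bash
python3 -m creep '0 0.06 0 0 0.06;0 0.06 0 0 0.06;0 0.06 0 0 0.06;0 0.06 0 0 0.06;0 0.06 0 0 0.06;0 0.06 0 0 0.06;0 0.06 0 0 0.06;0.006 0.013 0 0.5 0.06' && python3 -m creep '0 0 -0.06 0 0.06;0 0 -0.06 0 0.06;0 0 0 0 0.06' && python3 - <<'E'
from h import *
a=cams.read_camera("scene");b=cams.read_camera("top")
f=lambda im,x,y,w,h:cv2.resize(im[y:y+h,x:x+w],(400,300),interpolation=cv2.INTER_CUBIC)
cv2.imwrite("pics/c2.png",np.hstack([f(a,280,110,96,72),f(b,130,150,96,72)])[:,:,::-1])
print(get_obs()["tool_pos"])
E
```

```text
time_s: 4.05
tool_pos: [0.4922, 0.2392, 0.242]
tool_rot: [180.0, -0.1, 86.6]
force: [0.2, 0.9, 0.4]
grip_width: 0.06
grasp_force: 0.0
time_s: 4.42
tool_pos: [0.491, 0.2311, 0.1174]
tool_rot: [-179.5, 0.2, 86.1]
force: [-0.7, 0.0, 0.7]
grip_width: 0.06
grasp_force: 0.0
[0.49488655 0.23380799 0.12283153]
```

View pics/c2.png

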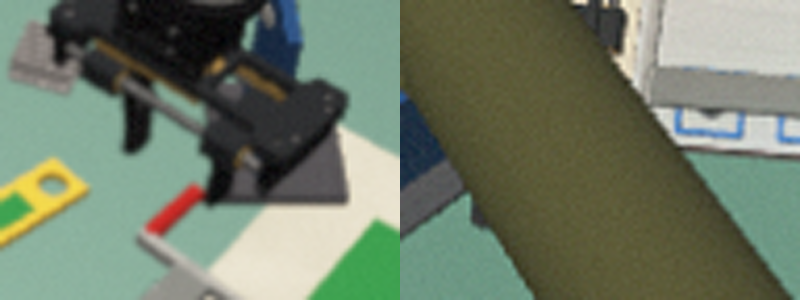

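The fingers straddle the red bar, with the tips near scene (311,146) and (332,158) and the bar at (322,160). I'll descend and grip.

```bash
python3 -m creep '0 0 -0.04 0 0.06;0 0 -0.035 0 0.06;0 0 0 0 0.06;0 0 0 0 0;0 0 0 0 0;0 0 0 0 0;0 0 0 0 0' 50 && python3 -m creep '0 0 0 0 0; 0 0 0 0 0;0 0 0 0 0;0 0 0 0 0'
```

```text
time_s: 5.4
tool_pos: [0.4943, 0.2339, 0.047]
tool_rot: [179.9, -0.0, 86.2]
force: [-0.3, 0.0, -0.3]
grip_width: 0.0277
grasp_force: 0.0
time_s: 5.9
tool_pos: [0.4938, 0.2339, 0.0464]
tool_rot: [-180.0, 0.0, 86.2]
force: [-0.5, -0.6, 1.2]
grip_width: 0.0111
grasp_force: 49.8
```

```bash
python3 -m creep '0.0007 0 0.014 0 0;0.0021 0 0.0138 0 0;0 0 0 0 0' 60
```

```text
time_s: 6.28
tool_pos: [0.4986, 0.2334, 0.0751]
tool_rot: [179.8, -0.0, 86.1]
force: [5.1, -0.6, -3.0]
grip_width: 0.011
grasp_force: 61.0
```

```bash
python3 -m creep '0.0035 -0.0002 0.0136 0 0;0.0048 -0.0003 0.0131 0 0;0.006 -0.0004 0.0126 0 0;0.0074 -0.0005 0.012 0 0;0.0084 -0.0005 0.0111 0 0;0.0096 -0.0006 0.0102 0 0;0.0105 -0.0007 0.0093 0 0;0.0114 -0.0008 0.0081 0 0' && python3 - <<'E'
from h import *
snap("scene","s2.png",(240,100,400,220),4)
E
```

```text
time_s: 7.28
tool_pos: [0.5583, 0.2286, 0.1577]
tool_rot: [-179.8, -0.0, 86.1]
force: [12.1, 5.8, -32.7]
grip_width: 0.0106
grasp_force: 61.4
```

View pics/s2.png

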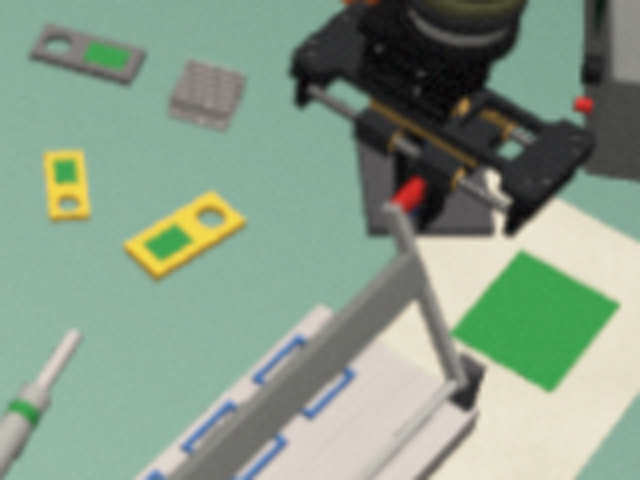

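```bash
python3 -m creep '0.0121 -0.0008 0.004 0 0;0.0128 -0.0008 0.0037 0 0;0.0132 -0.0009 0.0034 0 0;0.0137 -0.0009 0.0031 0 0' && python3 -m creep '0.0139 -0.0009 0.0017 0 0;0.014 -0.0009 0.0003 0 0;0.014 -0.0009 -0.0011 0 0'
```

```text
time_s: 7.82
tool_pos: [0.6094, 0.2253, 0.1771]
tool_rot: [-179.8, 0.2, 86.1]
force: [-4.7, -2.0, -18.6]
grip_width: 0.0106
grasp_force: 60.9
time_s: 8.2
tool_pos: [0.6504, 0.2227, 0.178]
tool_rot: [-179.6, 0.2, 86.2]
force: [-8.5, -2.7, -16.0]
grip_width: 0.0107
grasp_force: 61.1
```

```bash
python3 -m creep '0.007 -0.0005 -0.001 0 0;0.006 -0.0004 -0.002 0 0;0 0 0 0 0' ;python3 -m creep '0.006 -0.0004 -0.002 0 0;0 0 0 0 0'
```

```text
time_s: 8.57
tool_pos: [0.6579, 0.2222, 0.1765]
tool_rot: [-179.1, 0.4, 86.3]
force: [-25.7, -7.6, -1.6]
grip_width: 0.0107
grasp_force: 60.8
time_s: 8.82
tool_pos: [0.6579, 0.2222, 0.1763]
tool_rot: [-178.5, 0.6, 86.4]
force: [-44.3, -12.8, 11.9]
grip_width: 0.0106
grasp_force: 60.6
```

```bash
python3 -m creep '-0.008 0.0005 0 0 0;0 0 0 0 0.04;0 0 0 0 0.04;0 0 0 0 0.04;0 0 0 0 0.04' 20 && python3 -m creep '0 0 0.04 0 0.04;0 0 0.04 0 0.04;-0.05 -0.03 0 0 0;-0.05 -0.03 0 0 0;-0.04 -0.05 0 0 0;0 -0.06 0 0 0;0 -0.06 0 0 0;0 -0.06 0 0 0' && python3 - <<'E'
from h import *
np.set_printoptions(precision=4,suppress=True)
snap("scene",None)
for n in("pocket1","head_grip"):print(n,[(np.round(r["xy"],1),round(r["p"],2)) for r in finder.tip_of(n,"scene")])
a=cams.read_camera("scene");b=cams.read_camera("top")
f=lambda im,x,y,w,h:cv2.resize(im[y:y+h,x:x+w],(400,300),interpolation=cv2.INTER_CUBIC)
cv2.imwrite("pics/c3.png",np.hstack([f(a,240,140,140,105),f(b,160,110,140,105)])[:,:,::-1])
for n in("pocket1","head_grip"):print(n,[(np.round(r["xy"],1),round(r["p"],2)) for r in finder.tip_of(n,"top")])
E
```

```text
time_s: 9.45
tool_pos: [0.666, 0.2241, 0.1779]
tool_rot: [179.6, -0.2, 86.1]
force: [-0.2, 0.2, -1.0]
grip_width: 0.0381
grasp_force: 0.0
time_s: 10.45
tool_pos: [0.5255, -0.0676, 0.2568]
tool_rot: [179.6, 0.1, 86.2]
force: [1.1, -0.0, 0.5]
grip_width: 0.0004
grasp_force: 0.0
pocket1 [(array([299.1, 209.6]), 0.81), (array([282.6, 227.4]), 0.7), (array([313.1, 191.8]), 0.65)]
head_grip [(array([379.8, 158.3]), 0.88)]
pocket1 [(array([252.6, 174.6]), 0.93), (array([206.6, 174.6]), 0.87), (array([181.8, 140. ]), 0.57), (array([230.5, 174.5]), 0.56), (array([176.9, 222.2]), 0.53)]
head_grip [(array([176.9, 116.2]), 0.89)]
```

View pics/c3.png

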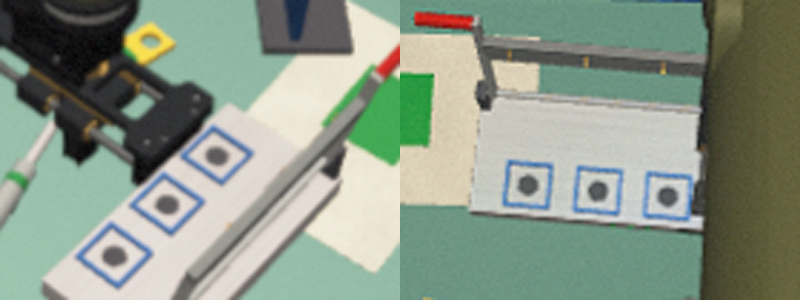

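The head is fully up, with pocket centres at scene (280,230), (298,211) and (316,195) and top (205,175), (229,177) and (253,179).

```bash
python3 - <<'E'
from h import *
np.set_printoptions(precision=4,suppress=True)
S=[(280.25,229.6),(298.5,211.4),(316,194.6)];T=[(253.5,178.6),(229.3,176.85),(204.8,174.75)]
for n,L in(("scene",S),("top",T)):
    im=cams.read_camera(n)
    for i,g in enumerate(L):
        w=6;x,y=int(g[0])-w,int(g[1])-w;c=im[y:y+2*w+1,x:x+2*w+1].astype(int); wt=np.clip(150-c.max(2),0,None)*(np.hypot(*np.mgrid[-w:w+1,-w:w+1])<5)
        r,q=np.mgrid[:2*w+1,:2*w+1]; u=((wt*q).sum()/wt.sum()+x,(wt*r).sum()/wt.sum()+y); L[i]=u
        print(n,i,np.round(u,2),at_z(n,u,.03))
E
python3 f1.py
```

```text
scene 0 [279.52 229.3 ] [ 0.5255 -0.0074  0.03  ]
scene 1 [298.06 211.32] [0.5302 0.0725 0.03  ]
scene 2 [315.41 194.28] [0.5346 0.1522 0.03  ]
top 0 [253.2 178.3] [ 0.5248 -0.0069  0.03  ]
top 1 [228.75 176.42] [0.5291 0.0731 0.03  ]
top 2 [204.3 174.3] [0.5341 0.1531 0.03  ]
A [ 0.395 -0.189 65.48   0.456]
scene (0, None, array([198.94545815, 250.40623093]))
top (727, (np.float64(306.49381017881706), np.float64(218.62585969738652)), array([308.27554154, 219.43404757]))
0 [array([203.8, 248.4]), array([304.4, 217.6])]
180 [array([194.1, 252.5]), array([312.2, 221.3])]
B [ 0.416 -0.294 59.326  0.106]
scene (4, (np.float64(171.5), np.float64(283.0)), array([177.04757895, 282.65588662]))
top (0, None, array([340.30920867, 213.88574184]))
0 [array([182.3, 280.9]), array([336.6, 211.6])]
180 [array([171.7, 284.4]), array([344. , 216.1])]
tag [ 0.374  0.23  77.393  0.294]
[ 0.52429828 -0.06454633  0.25455698] [1.79963146e+02 6.16636292e-03 8.62888115e+01] [-0.75156658  0.3423471  -0.15899757] 11.0
```

```bash
python3 -m creep '-0.04 -0.03 0 -10 0;-0.04 -0.03 -0.02 -10 0;-0.035 -0.024 -0.05 0 0;0 0 -0.05 0 0; 0 0 0 0 0'
```

```text
time_s: 11.62
tool_pos: [0.4078, -0.1473, 0.134]
tool_rot: [-179.6, -0.0, 66.2]
force: [0.6, 0.3, 1.0]
grip_width: 0.0
grasp_force: 0.0
```

```bash
python3 -m creep '0 0 -0.05 0 0;0 0 -0.049 0 0;0 0 0 0 0;-0.0046 -0.0105 0 0 0;-0.0046 -0.0105 0 0 0;-0.0046 -0.0105 0 0 0;-0.004 -0.009 0 0 0;0 0 0 0 0' && python3 -m creep '0 0 0 0 0;0.004 0.01 0.01 0 0;0.03 0.05 0.05 0 0;0.04 0.05 0.05 0 0;0.02 0.06 0.06 0 0;0 0 0 0 0' && python3 - <<'E'
from h import *
a=cams.read_camera("scene");b=cams.read_camera("top")
f=lambda im,x,y,w,h:cv2.resize(im[y:y+h,x:x+w],(400,300),interpolation=cv2.INTER_CUBIC)
cv2.imwrite("pics/c4.png",np.hstack([f(a,150,225,96,72),f(b,284,180,96,72)])[:,:,::-1])
E
```

```text
time_s: 12.62
tool_pos: [0.3995, -0.1924, 0.0466]
tool_rot: [179.3, 0.1, 66.1]
force: [-6.8, 6.5, 46.0]
grip_width: 0.0004
grasp_force: 22.9
time_s: 13.38
tool_pos: [0.4703, -0.0539, 0.1749]
tool_rot: [179.5, -0.1, 66.5]
force: [0.2, -0.7, -0.7]
grip_width: 0.0005
grasp_force: 0.0
```

View pics/c4.png

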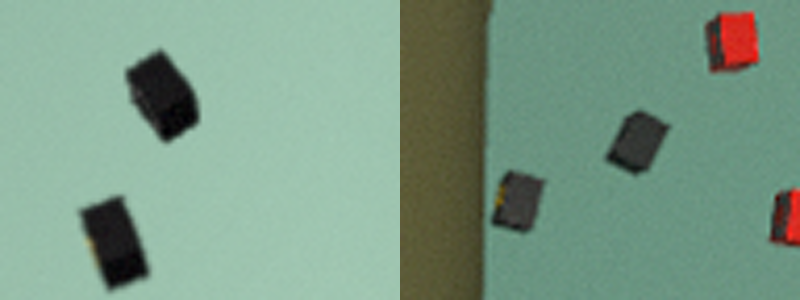

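Fan A slid about 20 mm without tipping and is still upright, at scene (189,248) and top (312,228). I'll try fan B with a lower push that also rises, so friction lifts its label edge.

```bash
python3 -m creep '-0.01 -0.055 0 -7 0;-0.01 -0.055 0 0 0;-0.01 -0.055 0 0 0;-0.02 -0.055 0 0 0;-0.02 -0.05 -0.045 0 0;-0.006 -0.006 -0.05 0 0;0 0 -0.05 0 0;0 0 0 0 0' && python3 - <<'E'
from h import *
ims={n:cams.read_camera(n) for n in("scene","top")}
print(np.round(fit((.416,-.294),[.028,.04,.04],"dark",{"top":ims["top"]}),3),np.round(fit((.377,-.21),[.028,.04,.04],"dark",ims),3))
E
```

```text
time_s: 14.48
tool_pos: [0.3873, -0.3259, 0.0254]
tool_rot: [-179.4, -0.1, 59.0]
force: [-0.1, -0.7, -0.2]
grip_width: 0.0004
grasp_force: 0.0
[  0.409  -0.304 -29.468   0.642] [ 0.367 -0.199 70.852  0.114]
```

```bash
python3 -m creep '0.0073 -0.0043 0.003 0 0;0.005 0.0086 0 0 0;0.004 0.007 0 0 0;0.003 0.0052 0.004 0 0;0.003 0.0052 0.004 0 0;0.003 0.0052 0.003 0 0;0.003 0.0052 0.002 0 0;0.003 0.0052 0 0 0' && python3 -m creep '0.003 0.0052 0 0 0;0 0 0 0 0' && python3 - <<'E'
from h import *
a=cams.read_camera("scene");b=cams.read_camera("top")
f=lambda im,x,y,w,h:cv2.resize(im[y:y+h,x:x+w],(400,300),interpolation=cv2.INTER_CUBIC)
cv2.imwrite("pics/c5.png",np.hstack([f(a,140,225,96,72),f(b,284,180,96,72)])[:,:,::-1])
E
```

```text
time_s: 15.58
tool_pos: [0.4241, -0.29, 0.0459]
tool_rot: [180.0, 0.0, 59.2]
force: [-0.0, -0.5, -0.4]
grip_width: 0.0004
grasp_force: 0.0
time_s: 15.82
tool_pos: [0.4271, -0.2844, 0.0456]
tool_rot: [-180.0, -0.0, 59.2]
force: [0.5, -0.3, 0.2]
grip_width: 0.0004
grasp_force: 0.0
```

View pics/c5.png

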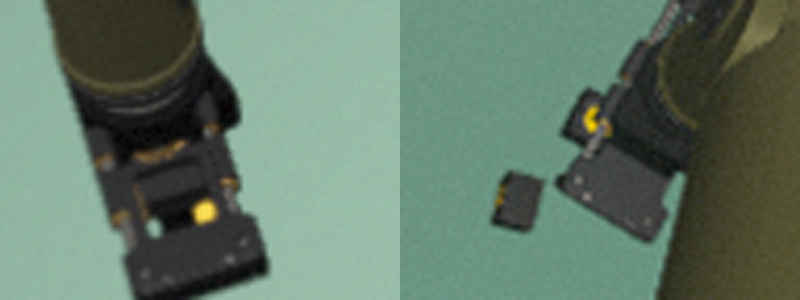

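B toppled with its sticker face up, at scene (189,276) and top (330,208). I'll retract and measure it.

```bash
python3 -m creep '0 0 0.05 0 0;0 -0.02 0.06 0 0;0.02 -0.06 0.05 0 0;0.06 -0.06 0 0 0;0.06 -0.05 0 0 0; 0.06 -0.03 0 0 0;0 0 0 0 0.065' && python3 - <<'E'
from h import *
ims={n:cams.read_camera(n) for n in("scene","top")}
print(np.round(fit((.45,-.24),[.04,.04,.028],"dark",ims),3))
for n in ims: print(n,np.round(fit((.45,-.24),[.04,.04,.028],"dark",{n:ims[n]}),3))
print("A",np.round(fit((.37,-.2),[.028,.04,.04],"dark",ims),3))
for n in ims:
    print(n,[np.round(at_z(n,r["xy"],.028),3) for r in finder.masks_of("fan1",n)],yel(n,ims[n],[.45,-.24,.028]))
E
```

```text
time_s: 16.8
tool_pos: [0.5927, -0.4637, 0.1874]
tool_rot: [-179.7, -0.2, 59.2]
force: [0.1, 0.2, -1.5]
grip_width: 0.0049
grasp_force: 0.0
[  0.431  -0.264 -29.738   0.333]
scene [  0.43   -0.264 -26.894   0.311]
top [  0.431  -0.263 -29.673   0.35 ]
A [ 0.367 -0.199 71.293  0.113]
scene [array([ 0.441, -0.269,  0.028]), array([ 0.367, -0.201,  0.028]), array([0.39 , 0.2  , 0.028]), array([ 0.363, -0.442,  0.028])] (75, (np.float64(190.41333333333333), np.float64(276.56)), array([201.06020454, 274.04686898]))
top [array([ 0.358, -0.421,  0.028]), array([ 0.504, -0.373,  0.028]), array([ 0.433, -0.256,  0.028]), array([0.36 , 0.211, 0.028])] (55, (np.float64(331.6545454545454), np.float64(208.54545454545456)), array([324.28136392, 202.6836549 ]))
```

```bash
python3 -m creep '-0.04 0.045 0 0 0.065;-0.04 0.045 0 0 0.065;-0.04 0.045 -0.02 0 0.065;-0.042 0.065 -0.03 1 0.065;0 0 -0.04 0 0.065;0 0 0 0 0.065' && python3 - <<'E'
from h import *
p=get_obs()["tool_pos"]; print(p, get_obs()["tool_rot"], get_obs()["grip_width"], np.array([.4315,-.264,.008])-p)
E
```

```text
time_s: 17.75
tool_pos: [0.4363, -0.2793, 0.1109]
tool_rot: [-179.8, 0.1, 60.1]
force: [-0.9, 0.2, 0.0]
grip_width: 0.064
grasp_force: 0.0
[ 0.43627716 -0.27925537  0.1109177 ] [-1.79849869e+02  1.22840253e-01  6.01394122e+01] 0.0639528536089865 [-0.00477716  0.01525537 -0.1029177 ]
```

```bash
python3 -m creep '-0.0048 0.0153 0 0 0.065;0 0 -0.05 0 0.065;0 0 -0.053 0 0.065;0 0 0 0 0.065;0 0 0 0 0.03;0 0 0 0 0.03;0 0 0 0 0.03;0 0 0 0 0.03' 15 && python3 -m creep '0 0 0 0 0.03;0 0 0.04 0 0.03;0 0 0.05 0 0.03; 0 0 0.04 0 0.03;0 0 0 0 0.03'
```

```text
time_s: 18.75
tool_pos: [0.4354, -0.2654, 0.01]
tool_rot: [179.9, 0.0, 60.2]
force: [-2.1, 1.3, 6.8]
grip_width: 0.0399
grasp_force: 15.0
time_s: 19.38
tool_pos: [0.437, -0.2662, 0.1423]
tool_rot: [179.6, 0.1, 60.2]
force: [0.7, 0.9, -0.7]
grip_width: 0.0396
grasp_force: 15.0
```

```bash
python3 -m creep '0.015 0.043 0 -10.5 0.03;0.015 0.043 0 -10.5 0.03;0.015 0.043 0 -10.5 0.03;0.015 0.043 0 -10.5 0.03;0.014 0.043 0 -10.5 0.03;0.014 0.044 0 -10.5 0.03;0 0 0 0 0.03;0 0 0 0 0.03' && python3 - <<'E'
from h import *
for n in("scene","top"):
    im=cams.read_camera(n); print(n,yel(n,im,[.525,-.007,.155],18))
    u=yel(n,im,[.525,-.007,.155],18)[1]
    if u: print(at_z(n,u,.1423+.018))
o=get_obs();p=o["tool_pos"]; print(p,o["tool_rot"],np.array([.525,-.007,.1])-p)
E
```

```text
time_s: 20.38
tool_pos: [0.5205, -0.0113, 0.1375]
tool_rot: [180.0, 0.1, -1.6]
force: [-0.2, -0.5, -0.5]
grip_width: 0.04
grasp_force: 15.0
scene (45, (np.float64(282.0444444444444), np.float64(192.0222222222222)), array([281.69927685, 201.74095551]))
[0.50969369 0.01470452 0.1603    ]
top (849, (np.float64(258.4652532391048), np.float64(166.87396937573615)), array([253.87594316, 168.57909255]))
[ 0.52909742 -0.02020637  0.1603    ]
[ 0.52060713 -0.01233289  0.13781108] [ 1.79963971e+02  8.17066696e-02 -1.76579276e+00] [ 0.00439287  0.00533289 -0.03781108]
```

```bash
python3 -m creep '0.0044 0.0053 -0.04 -1.5 0.03;0 0 -0.03 0 0.03;0 0 0 0 0.03' && python3 - <<'E'
from h import *
a=cams.read_camera("scene");b=cams.read_camera("top")
f=lambda im,x,y,w,h:cv2.resize(im[y:y+h,x:x+w],(400,300),interpolation=cv2.INTER_CUBIC)
cv2.imwrite("pics/c6.png",np.hstack([f(a,240,175,96,72),f(b,210,140,96,72)])[:,:,::-1]); print(get_obs()["tool_pos"],get_obs()["tool_rot"])
E
```

```text
time_s: 20.85
tool_pos: [0.5232, -0.0068, 0.0662]
tool_rot: [180.0, 0.3, -3.3]
force: [0.8, -0.4, -1.1]
grip_width: 0.04
grasp_force: 15.0
[ 0.52596256 -0.00632125  0.06912889] [ 1.79991352e+02 -2.06246317e-02 -3.25375748e+00]
```

View pics/c6.png

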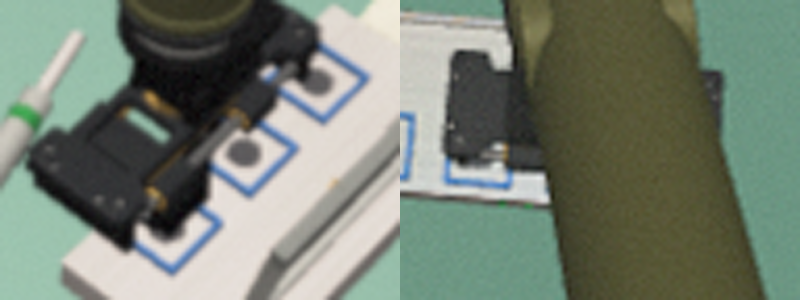

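```bash
python3 -m creep '0 0 -0.01 0 0.03;0 0 -0.008 0 0.03;0 0 -0.005 0 0.03;0 0 -0.004 0 0.03;0 0 0 0 0.03'
```

```text
time_s: 21.58
tool_pos: [0.5254, -0.0054, 0.0412]
tool_rot: [180.0, 0.0, -3.2]
force: [-0.5, 0.2, -0.2]
grip_width: 0.0396
grasp_force: 15.0
```

```bash
python3 -m creep '0 0 -0.002 0 0.03;0 0 0 0 0.05;0 0 0 0 0.05;0 0 0 0 0.05;0 0 0.04 0 0.055;0 0 0.06 0 0.055;-0.05 -0.03 0.02 0 0.055;-0.03 -0.05 0 0 0.055' && python3 -m creep '0 -0.06 0 0 0.07;0 -0.06 0 0 0.07;0 -0.06 0 0 0.07; 0 0 0 0 0.07'&& python3 - <<'E'
from h import *
a=cams.read_camera("scene");b=cams.read_camera("top")
f=lambda im,x,y,w,h:cv2.resize(im[y:y+h,x:x+w],(400,300),interpolation=cv2.INTER_CUBIC)
cv2.imwrite("pics/c7.png",np.hstack([f(a,240,175,96,72),f(b,210,140,96,72)])[:,:,::-1]); print(get_obs()["tool_pos"],get_obs()["tool_rot"])
ims=dict(scene=a,top=b)
print(np.round(fit((.525,-.007),[.04,.04,.028],"dark",ims,z0=.03),3))
print("A",np.round(fit((.367,-.199),[.028,.04,.04],"dark",ims),3))
for n in ims: print(yel(n,ims[n],[.367,-.199,.02]))
E
```

```text
time_s: 22.58
tool_pos: [0.4459, -0.0849, 0.1617]
tool_rot: [179.9, -0.2, -2.9]
force: [1.5, -2.3, 0.1]
grip_width: 0.055
grasp_force: 0.0
time_s: 23.08
tool_pos: [0.444, -0.271, 0.1591]
tool_rot: [179.9, 0.0, -3.7]
force: [-0.3, 1.8, -1.1]
grip_width: 0.0694
grasp_force: 0.0
[ 0.44549175 -0.26537916  0.15918399] [-1.79935608e+02  2.48851128e-02 -3.25550202e+00]
[ 0.524 -0.004 -2.267  0.358]
A [ 0.366 -0.199 75.496  0.42 ]
(24, (np.float64(178.58333333333334), np.float64(237.66666666666666)), array([188.57795299, 247.33072956]))
(8, (np.float64(307.625), np.float64(226.75)), array([311.49381954, 228.11594449]))
```

View pics/c7.png

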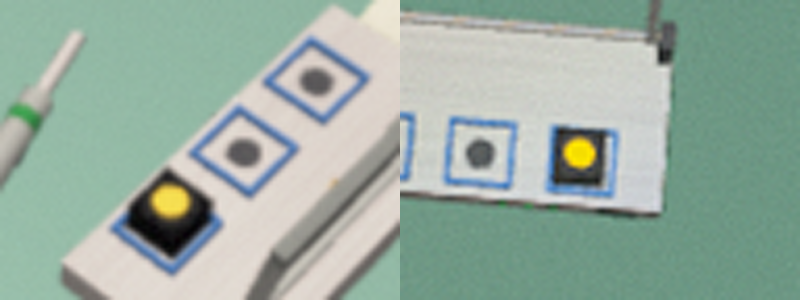

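Fan B is seated flat in pocket 1 with its sticker up, at scene (281,223) and top (253,176). Next, I'll pick up A by its 28 mm faces and carry it outward.

```bash
python3 -m creep '-0.037 0.032 0 -8 0.07;-0.0365 0.031 0 -8 0.07;0 0 -0.05 0 0.07;0 0 0 0 0.07;0 0 0 0 0.07' && python3 - <<'E'
from h import *
o=get_obs();p=o["tool_pos"]; print(p,o["tool_rot"],np.array([.371,-.2015,.016])-p)
a=cams.read_camera("scene")
print("A",np.round(fit((.367,-.199),[.028,.04,.04],"dark",{"top":cams.read_camera("top")}),3))
E
```

```text
time_s: 23.8
tool_pos: [0.3732, -0.202, 0.1105]
tool_rot: [-180.0, -0.0, -19.1]
force: [0.4, 0.3, -0.3]
grip_width: 0.0704
grasp_force: 0.0
[ 0.37316975 -0.20195919  0.11052831] [-1.79993903e+02 -3.90358874e-02 -1.90822272e+01] [-0.00216975  0.00045919 -0.09452831]
A [  0.402  -0.231 -88.611   0.824]
```

```bash
python3 -m creep '0 0 -0.045 0 0.07;0 0 -0.049 0 0.07;0 0 0 0 0.07;0 0 0 0 0.015;0 0 0 0 0.015;0 0 0 0 0.015;0 0 0 0 0.015;0 0 0 0 0.015' 15 && python3 -m creep '0 0 0 0 0.015;0 0 0.02 0 0.015;0.03 -0.005 0.03 0 0.015;0.03 -0.005 0 0 0.015;0.03 -0.005 0 0 0.015;0 0 0 0 0.015'
```

```text
time_s: 24.9
tool_pos: [0.3723, -0.2026, 0.0158]
tool_rot: [180.0, -0.0, -19.2]
force: [-0.2, -0.0, 2.6]
grip_width: 0.0284
grasp_force: 14.5
time_s: 25.65
tool_pos: [0.4639, -0.2172, 0.0654]
tool_rot: [-179.9, -0.0, -19.1]
force: [-0.6, -0.1, -1.2]
grip_width: 0.0285
grasp_force: 14.5
```

```bash
python3 -m creep '0 0 -0.025 0 0.015;0 0 -0.02 0 0.015;0 0 -0.0035 0 0.015;0 0 0 0 0.015;0 0 0 0 0.06;0 0 0 0 0.06;0 0 0 0 0.06;0 0 0 0 0.06' && python3 -m creep '0 0 0.045 10 0.06;0.005 0.02 0.045 10 0.06;0.005 0.02 0 10 0;0.005 0.02 0 10 0;0.005 0.02 0 10 0;0.03 0.05 0 10 0;0.03 0.05 0 10 0;0.03 0.05 0.02 10 0' && python3 -m creep '0 0 0 10 0;0.02 0.05 0.03 0 0;0 0.05 0.02 0 0; 0 0 0 0 0'&& python3 - <<'E'
from h import *
ims={n:cams.read_camera(n) for n in("scene","top")}
r=fit((.455,-.215),[.028,.04,.04],"dark",ims); print(np.round(r,3))
for n in ims: print(np.round(fit((.455,-.215),[.028,.04,.04],"dark",{n:ims[n]}),3),yel(n,ims[n],[r[0],r[1],.02]))
o=get_obs();p=o["tool_pos"]; t=np.radians(r[2]%180); n=np.array([np.cos(t),np.sin(t)])
print(p,o["tool_rot"],r[:2]+.042*n-p[:2],n)
E
```

```text
time_s: 26.65
tool_pos: [0.4623, -0.2175, 0.0172]
tool_rot: [180.0, -0.0, -19.2]
force: [0.1, 0.4, 0.7]
grip_width: 0.0573
grasp_force: 0.0
time_s: 27.65
tool_pos: [0.5717, 0.0137, 0.126]
tool_rot: [-179.9, 0.1, 61.1]
force: [1.9, 0.1, -0.0]
grip_width: 0.0082
grasp_force: 0.0
time_s: 28.15
tool_pos: [0.5921, 0.1195, 0.1793]
tool_rot: [179.9, -0.3, 71.3]
force: [0.1, -0.3, 0.5]
grip_width: 0.0004
grasp_force: 0.0
[ 0.457 -0.215 68.265  0.113]
[ 0.457 -0.215 68.2    0.106] (0, None, array([209.68778101, 270.25885006]))
[ 0.456 -0.215 69.526  0.118] (7, (np.float64(312.14285714285717), np.float64(199.85714285714286)), array([316.23585531, 200.9019234 ]))
[0.59203367 0.1128749  0.17694976] [1.79978842e+02 3.85137461e-02 7.09071817e+01] [-0.11986172 -0.28905122] [0.37031823 0.92890495]
```

```bash
python3 -m creep '-0.024 -0.0578 0 -2 0;-0.024 -0.0578 0 0 0;-0.024 -0.0578 0 0 0;-0.024 -0.0578 0 0 0;-0.024 -0.0578 0 0 0;0 0 -0.06 0 0;0 0 -0.06 0 0;0 0 -0.029 0 0' && python3 -m creep '0 0 0 0 0;0 0 0 0 0' && python3 -c "
from h import *
print(get_obs()['tool_pos']-[.4725,-.176,.028])"
```

```text
time_s: 29.25
tool_pos: [0.4684, -0.1774, 0.0242]
tool_rot: [-179.7, 0.0, 68.6]
force: [-0.4, -0.2, -0.3]
grip_width: 0.0002
grasp_force: 0.0
time_s: 29.5
tool_pos: [0.4728, -0.1772, 0.0291]
tool_rot: [179.9, 0.0, 68.7]
force: [0.4, 0.1, -0.6]
grip_width: 0.0005
grasp_force: 0.0
[ 0.00030222 -0.00122231  0.00106551]
```

```bash
python3 -m creep '-0.0037 -0.0093 -0.001 0 0;-0.003 -0.0074 0 0 0;-0.0022 -0.0056 0.004 0 0;-0.0022 -0.0056 0.004 0 0;-0.0022 -0.0056 0.003 0 0;-0.0022 -0.0056 0.002 0 0;-0.0022 -0.0056 0 0 0;-0.0022 -0.0056 0 0 0' && python3 -m creep '-0.0022 -0.0056 0 0 0;0 0 0 0 0;0 0.02 0.05 0 0;0.02 0.05 0.05 0 0.065;0.04 0.05 0 0 0.065;0.04 0.05 0 0 0.065;0.02 0.05 0 0 0.065;0 0 0 0 0.065'&& python3 - <<'E'
from h import *
ims={n:cams.read_camera(n) for n in("scene","top")}
for n in ims: print(np.round(fit((.445,-.247),[.04,.04,.028],"dark",{n:ims[n]}),3),yel(n,ims[n],[.445,-.247,.028]))
r=fit((.445,-.247),[.04,.04,.028],"dark",ims);print(np.round(r,3))
o=get_obs();print(o["tool_pos"],o["tool_rot"],np.array([r[0],r[1],.09])-o["tool_pos"])
E
```

```text
time_s: 30.5
tool_pos: [0.4522, -0.2267, 0.0399]
tool_rot: [-180.0, 0.0, 68.8]
force: [-0.2, 0.1, -1.4]
grip_width: 0.0004
grasp_force: 0.0
time_s: 31.5
tool_pos: [0.5663, -0.0149, 0.1328]
tool_rot: [-180.0, -0.2, 69.4]
force: [-0.2, -0.2, -0.1]
grip_width: 0.0424
grasp_force: 0.0
[ 0.444 -0.251 66.397  0.305] (89, (np.float64(196.30337078651687), np.float64(275.561797752809)), array([197.76229546, 274.85563459]))
[ 0.414 -0.202 77.001  0.503] (124, (np.float64(319.78225806451616), np.float64(207.81451612903226)), array([326.43507818, 204.25092459]))
[ 0.444 -0.251 66.397  0.653]
[ 0.56512952 -0.02115229  0.1322623 ] [-1.79970894e+02  2.05212801e-02  6.89346258e+01] [-0.12161193 -0.22965406 -0.0422623 ]
```

```bash
python3 -m creep '-0.024 -0.046 0 0 0.065;-0.024 -0.046 0 0 0.065;-0.024 -0.046 0 0 0.065;-0.024 -0.046 0 0 0.065;-0.024 -0.046 -0.02 -1 0.065;0 0 0 0 0.065;0 0 0 0 0.065' && python3 -c "
from h import *
t=at_z('scene',(196.3,275.6),.028);o=get_obs();print(t,o['tool_pos'],o['tool_rot'],t-o['tool_pos'])"
```

```text
time_s: 32.48
tool_pos: [0.4446, -0.2527, 0.1126]
tool_rot: [180.0, 0.0, 67.7]
force: [0.2, 0.8, 0.5]
grip_width: 0.065
grasp_force: 0.0
[ 0.44352968 -0.25091409  0.028     ] [ 0.44457624 -0.25265316  0.11260243] [1.79999833e+02 1.12742691e-03 6.76655590e+01] [-0.00104657  0.00173907 -0.08460243]
```

```bash
python3 -m creep '-0.001 0.0015 -0.05 0 0.065;0 0 -0.053 0 0.065;0 0 0 0 0.065;0 0 0 0 0.03;0 0 0 0 0.03;0 0 0 0 0.03;0 0 0 0 0.03;0 0 0 0 0.03' 15 && python3 -m creep '0 0 0.04 0 0.03;0 0 0.05 0 0.03; 0 0 0.04 0 0.03;0 0 0 0 0.03'
```

```text
time_s: 33.48
tool_pos: [0.4452, -0.251, 0.011]
tool_rot: [179.9, 0.1, 67.8]
force: [-1.9, 0.4, 7.0]
grip_width: 0.0402
grasp_force: 14.8
time_s: 33.98
tool_pos: [0.4465, -0.2516, 0.1432]
tool_rot: [179.6, 0.1, 67.8]
force: [-0.1, -0.0, 0.1]
grip_width: 0.0398
grasp_force: 14.8
```

```bash
python3 -m creep '0.011 0.0505 0 -10.1 0.03;0.011 0.0505 0 -10.1 0.03;0.011 0.0505 0 -10.1 0.03;0.011 0.0505 0 -10.1 0.03;0.011 0.0505 0 -10.1 0.03;0.011 0.0505 0 -10.1 0.03;0.011 0.0505 0 -10.2 0.03;0.011 0.0505 0 0 0.03' && python3 -m creep '0 0 0 0 0.03;0 0 0 0 0.03' && python3 -c "
from h import *
o=get_obs();print(o['tool_pos'],o['tool_rot'],np.array([.534,.1525,.039])-o['tool_pos'])"
```

```text
time_s: 34.98
tool_pos: [0.5288, 0.1358, 0.1384]
tool_rot: [179.9, 0.1, 0.5]
force: [0.8, -0.2, -1.0]
grip_width: 0.0401
grasp_force: 14.8
time_s: 35.22
tool_pos: [0.5284, 0.1348, 0.1384]
tool_rot: [180.0, 0.1, 0.7]
force: [0.0, -0.3, -0.8]
grip_width: 0.0398
grasp_force: 14.8
[0.52844218 0.13480575 0.13843088] [1.79956214e+02 1.30805613e-01 6.80653688e-01] [ 0.00555782  0.01769425 -0.09943088]
```

```bash
python3 -m creep '0.0056 0.0177 -0.03 -3.9 0.03;0 0 -0.04 0 0.03;0 0 0 0 0.03;0 0 -0.01 0 0.03;0 0 -0.008 0 0.03;0 0 -0.005 0 0.03;0 0 -0.0045 0 0.03;0 0 0 0 0.03'
```

```text
time_s: 36.22
tool_pos: [0.5346, 0.153, 0.0419]
tool_rot: [180.0, 0.0, -3.2]
force: [-0.6, -0.3, -0.6]
grip_width: 0.0403
grasp_force: 14.8
```

```bash
python3 -m creep '0 0 -0.002 0 0.03;0 0 0 0 0.05;0 0 0 0 0.05;0 0 0 0 0.05;0 0 0.04 0 0.055;0 0 0.06 0 0.055;-0.05 -0.03 0.02 0 0.055;-0.03 -0.05 0 0 0.055' && python3 -m creep '-0.01 -0.06 0 0 0;0 -0.06 0 0 0;0 -0.06 0 0 0;0 -0.06 0 0 0; 0 -0.06 0 0 0; 0 -0.06 0 0 0; 0 0 0 0 0' && python3 - <<'E'
from h import *
a=cams.read_camera("scene");b=cams.read_camera("top")
f=lambda im,x,y,w,h:cv2.resize(im[y:y+h,x:x+w],(400,300),interpolation=cv2.INTER_CUBIC)
cv2.imwrite("pics/c8.png",np.vstack([np.hstack([f(a,240,140,140,105),f(b,160,110,140,105)]),np.hstack([f(a,0,0,512,384),f(b,0,0,512,384)])])[:,:,::-1]); print(get_obs()["tool_pos"],get_obs()["tool_rot"])
E
```

```text
time_s: 37.22
tool_pos: [0.4544, 0.0747, 0.1614]
tool_rot: [-180.0, -0.1, -2.9]
force: [0.7, -1.8, -0.8]
grip_width: 0.0548
grasp_force: 0.0
time_s: 38.1
tool_pos: [0.443, -0.2926, 0.1594]
tool_rot: [180.0, 0.0, -3.8]
force: [0.7, -0.1, -0.2]
grip_width: 0.0009
grasp_force: 0.0
[ 0.44463882 -0.28683031  0.1596352 ] [-1.79925989e+02  3.62751781e-02 -3.31544431e+00]
```

View pics/c8.png

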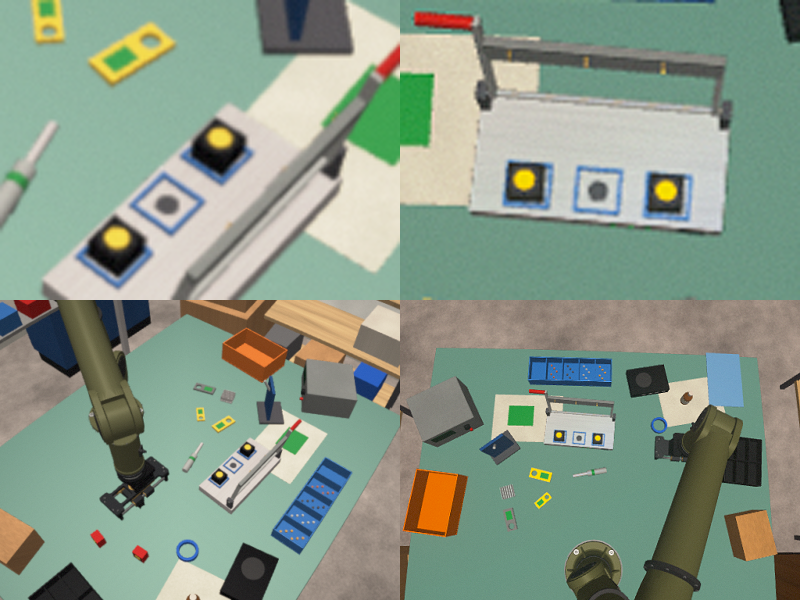

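Both fans are seated flat with their stickers up, at top (204,174) and (253,176), and no third black fan shows anywhere. Now I'll bring the head down.

```bash
python3 -m creep '0.02 0.045 0.03 9 0.05;0.02 0.045 0.03 9 0.05;0.02 0.045 0.03 9 0.05;0.02 0.045 0.02 9 0.05;0.02 0.045 0 9 0.05;0.02 0.045 0 9 0.05;0.02 0.045 0 9 0.05;0.02 0.045 0 9 0.05' && python3 -m creep '0.02 0.045 0 9 0.05;0.02 0.045 0 8 0.05;0 0 0 0 0.05;0 0 0 0 0.05' && python3 -c "
from h import *
o=get_obs();print(o['tool_pos'],o['tool_rot'],np.array([.66,.223,.178])-o['tool_pos'])"
```

```text
time_s: 39.2
tool_pos: [0.6043, 0.0766, 0.2706]
tool_rot: [179.9, 0.0, 69.2]
force: [0.2, 0.4, -0.5]
grip_width: 0.0498
grasp_force: 0.0
time_s: 39.7
tool_pos: [0.6438, 0.1643, 0.2701]
tool_rot: [-180.0, 0.0, 85.9]
force: [0.4, 0.3, -0.1]
grip_width: 0.0496
grasp_force: 0.0
[0.64383511 0.16429742 0.2701437 ] [-1.79993989e+02  4.02474205e-02  8.58609710e+01] [ 0.01616489  0.05870258 -0.0921437 ]
```

```bash
python3 -m creep '0.016 0.0585 0 0 0.05;0 0 0 0 0.05;0 0 -0.04 0 0.05;0 0 -0.04 0 0.05;0 0 -0.012 0 0.05;0 0 0 0 0.05' && python3 -m creep '0 0 0 0 0;0 0 0 0 0;0 0 0 0 0;0 0 0 0 0;0 0 0 0 0;0 0 0 0 0;0 0 0 0 0;0 0 0 0 0' 50
```

```text
time_s: 40.45
tool_pos: [0.6609, 0.2201, 0.1784]
tool_rot: [180.0, 0.1, 85.7]
force: [0.4, 0.7, 0.9]
grip_width: 0.0502
grasp_force: 0.0
time_s: 41.45
tool_pos: [0.658, 0.2219, 0.1783]
tool_rot: [-179.7, 0.1, 85.8]
force: [-6.7, -2.1, 4.7]
grip_width: 0.0113
grasp_force: 49.4
```

```bash
python3 -m creep '-0.0139 0.0008 0.0018 0 0;-0.014 0.0008 0.0004 0 0;-0.014 0.0008 -0.001 0 0;-0.0138 0.0008 -0.0024 0 0;-0.0135 0.0008 -0.0037 0 0;-0.013 0.0007 -0.0051 0 0;-0.0125 0.0007 -0.0063 0 0;-0.0118 0.0007 -0.0076 0 0'
```

```text
time_s: 42.45
tool_pos: [0.5571, 0.2281, 0.1554]
tool_rot: [179.5, -0.1, 85.7]
force: [6.8, 2.1, 0.9]
grip_width: 0.0109
grasp_force: 50.3
```

```bash
python3 -m creep '-0.011 0.0006 -0.0087 0 0;-0.01 0.0006 -0.0097 0 0;-0.009 0.0005 -0.0107 0 0;-0.0079 0.0005 -0.0115 0 0;-0.0067 0.0004 -0.0123 0 0;-0.0054 0.0003 -0.0129 0 0;-0.0041 0.0002 -0.0134 0 0;-0.0028 0.0002 -0.0137 0 0' && python3 -m creep '-0.0014 0 -0.0139 0 0;0 0 -0.007 0 0;0 0 0 0 0'
```

```text
time_s: 43.45
tool_pos: [0.4954, 0.2321, 0.0605]
tool_rot: [-179.9, -0.0, 85.8]
force: [0.4, 2.3, 5.1]
grip_width: 0.0111
grasp_force: 50.8
time_s: 43.82
tool_pos: [0.4934, 0.2323, 0.039]
tool_rot: [-179.8, -0.1, 85.8]
force: [-1.1, 6.3, -1.2]
grip_width: 0.0109
grasp_force: 50.4
```

```bash
python3 -m creep '0 0 -0.004 0 0;0 0 0 0 0'; python3 -m creep '0 0 -0.004 0 0;0 0 0 0 0'; python3 -m creep '0 0 -0.004 0 0;0 0 0 0 0'
```

```text
time_s: 44.08
tool_pos: [0.4934, 0.2323, 0.0366]
tool_rot: [-179.8, 0.0, 85.8]
force: [-5.5, 3.6, 9.9]
grip_width: 0.011
grasp_force: 50.8
time_s: 44.32
tool_pos: [0.4935, 0.2323, 0.036]
tool_rot: [-179.8, 0.2, 85.8]
force: [-13.5, -2.6, 37.7]
grip_width: 0.0112
grasp_force: 51.7
time_s: 44.58
tool_pos: [0.4937, 0.2324, 0.0353]
tool_rot: [-179.8, 0.4, 85.8]
force: [-23.4, -8.1, 64.8]
grip_width: 0.0114
grasp_force: 53.4
```

```bash
python3 -m creep '0 0 0.008 0 0;0 0 0 0 0.05;0 0 0 0 0.05;0 0 0 0 0.05;0 0 0 0 0.05;0 0 0.05 0 0.05;0 0 0.06 0 0.05;0 0 0.06 0 0.05' && python3 -m creep '0 -0.06 0.02 0 0.06;0 -0.06 0 0 0.06;0 -0.06 0 0 0.06;0 -0.06 0 0 0.06;0 -0.06 0 0 0.06;0 -0.06 0 0 0.06; 0 0 0 0 0.06' && cat > m.py <<'E'
from h import *
np.set_printoptions(precision=3,suppress=True)
ims={n:cams.read_camera(n) for n in("scene","top")}
import sys
f=lambda im,x,y,w,h:cv2.resize(im[y:y+h,x:x+w],(400,300),interpolation=cv2.INTER_CUBIC)
cv2.imwrite("pics/"+sys.argv[1],np.hstack([f(ims["scene"],240,80,140,105),f(ims["scene"],240,140,140,105)])[:,:,::-1])
cv2.imwrite("pics/x"+sys.argv[1],np.hstack([f(ims["top"],90,130,140,105),f(ims["top"],80,170,60,45)])[:,:,::-1])
for ns in(["scene"],["top"],["scene","top"]): print("tag",ns,np.array(fit((.372,.232),[.09,.04,.008],"yellow",{n:ims[n] for n in ns},w=26)))
for n in ims:
    r=finder.tip_of("tag_hole",n);print(n,[(np.array(q["xy"]),at_z(n,q["xy"],.006),round(q["p"],2)) for q in r])
    r=finder.tip_of("peg",n);print(n,"peg",[(np.array(q["xy"]),at_z(n,q["xy"],.13),round(q["p"],2)) for q in r])
    r=finder.tip_of("head_grip",n);print(n,"grip",[(np.array(q["xy"]),at_z(n,q["xy"],.067),round(q["p"],2)) for q in r])
E
python3 m.py c9.png
```

```text
time_s: 45.58
tool_pos: [0.4957, 0.2306, 0.2079]
tool_rot: [-180.0, 0.0, 85.7]
force: [0.9, 0.3, -0.0]
grip_width: 0.0499
grasp_force: 0.0
time_s: 46.45
tool_pos: [0.4948, -0.1347, 0.2254]
tool_rot: [-179.9, 0.0, 85.2]
force: [-1.1, 0.2, 0.1]
grip_width: 0.0602
grasp_force: 0.0
tag ['scene'] [ 0.374  0.23  77.104  0.016]
tag ['top'] [ 0.374  0.229 77.354  0.041]
tag ['scene', 'top'] [ 0.374  0.23  77.187  0.029]
scene [(array([252.4, 111.5]), array([0.164, 0.328, 0.006]), 0.69), (array([258.7, 149.1]), array([0.286, 0.206, 0.006]), 0.65), (array([290.1, 156.8]), array([0.383, 0.241, 0.006]), 0.63), (array([283.7, 227.3]), array([0.522, 0.018, 0.006]), 0.57), (array([246.1, 202.2]), array([0.386, 0.02 , 0.006]), 0.3)]
scene peg [(array([342.5, 112.7]), array([0.461, 0.39 , 0.13 ]), 0.41)]
scene grip [(array([321.2, 159.9]), array([0.49 , 0.242, 0.067]), 0.76), (array([340.6, 111.3]), array([0.424, 0.455, 0.067]), 0.72)]
top [(array([188.7, 256.1]), array([0.27 , 0.194, 0.006]), 0.69), (array([140.2, 289.8]), array([0.16 , 0.342, 0.006]), 0.62)]
top peg [(array([121. , 186.3]), array([0.467, 0.385, 0.13 ]), 0.39)]
top grip [(array([177. , 183.9]), array([0.492, 0.233, 0.067]), 0.74)]
```

```bash
python3 -c "
import cv2,numpy as np
cv2.imwrite('pics/d9.png',np.vstack([cv2.imread('pics/c9.png'),cv2.imread('pics/xc9.png')]))"
```

```text
(no output)
```

View pics/d9.png

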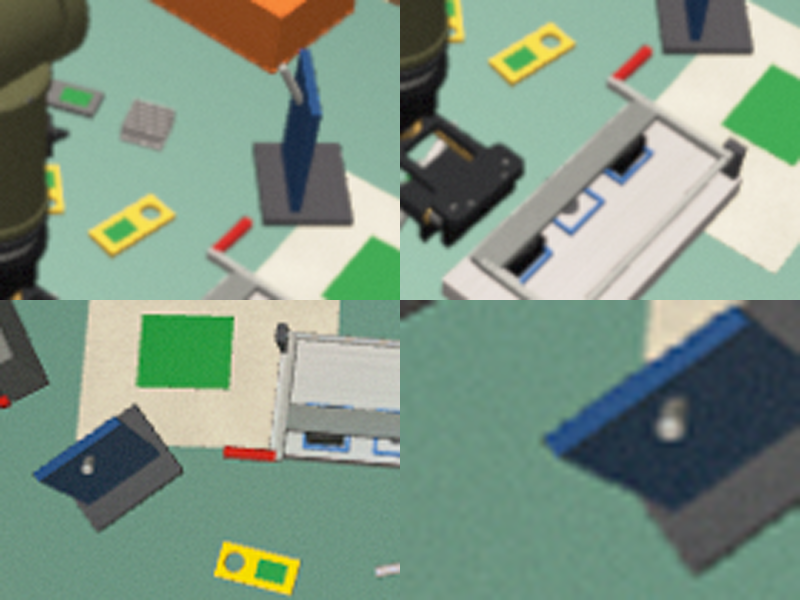

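The head is down over both fans, with the grip at scene (321,160). The tag hole is on the +y side, around top (171,221). The peg tip is near scene (340,104) and top (121,189).

```bash
python3 - <<'E'
from h import *
np.set_printoptions(precision=4,suppress=True)
P=lambda s,t:tri(dict(scene=s,top=t))
tip=P((339.75,104.5),(120.8,189.2)); base=P((344.3,115),(121.7,185.75))
print("tip",tip,proj("scene",tip),proj("top",tip)); print("base",base,np.linalg.norm(tip-base))
for uv in((101.75,191),(131.75,171.5),(104,193.2),(131.75,173)): print(at_z("top",uv,.16))
# base plate corners of stand in top (crop3: origin 90,130, scale .35), z~0.01
for q in((137,405),(182,470),(99,530)): print(at_z("top",(90+q[0]*.35,130+(q[1]-300)*.35),.01))
ims={n:cams.read_camera(n) for n in("scene","top")}
f=lambda im,x,y,w,h:cv2.resize(im[y:y+h,x:x+w],(400,400),interpolation=cv2.INTER_CUBIC)
o=np.hstack([f(ims["scene"],325,90,40,40),f(ims["top"],98,168,40,40)]); cv2.imwrite("pics/c10.png",o[:,:,::-1])
E
```

```text
tip [0.4527 0.3725 0.1695] [339.0409 104.7498] [120.2477 188.6417]
base [0.4698 0.384  0.1299] 0.04460667199683075
[0.4464 0.4288 0.16  ]
[0.506 0.347 0.16 ]
[0.4401 0.4217 0.16  ]
[0.5015 0.3466 0.16  ]
[0.5593 0.3782 0.01  ]
[0.4833 0.32   0.01  ]
[0.4112 0.4101 0.01  ]
```

View pics/c10.png

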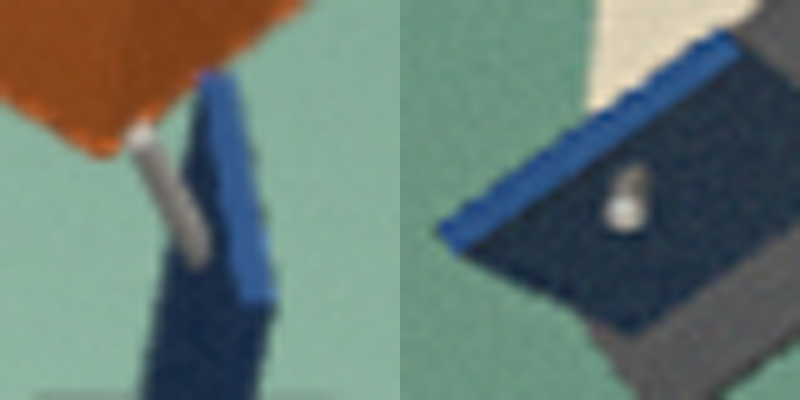

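```bash
python3 - <<'E'
from h import *
from scipy.optimize import least_squares
np.set_printoptions(precision=4,suppress=True)
ob={"scene":((338.65,102.85),(344.55,115.35)),"top":((120.05,188.55),(121.05,185.05))}
def m(q):
    B=np.array([q[0],q[1],.13]); n=np.array([np.cos(q[2]),np.sin(q[2]),0]); return B,B+.055*(np.sin(.5)*n+np.array([0,0,np.cos(.5)]))
def res(q):
    B,T=m(q); r=[]
    for n,(t,b) in ob.items(): r+=[*(proj(n,T)-t),*(.5*(proj(n,B)-b))]
    return np.r_[r,(q[2]-np.radians(218.5))*10]
s=least_squares(res,[.47,.384,3.81]); print(s.x,np.degrees(s.x[2]),res(s.x),m(s.x))
E
```

```text
[0.472  0.386  3.8108] 218.34056608088704 [-0.1341 -0.04    0.2516 -0.1545  0.0865  0.0031 -0.068  -0.1202 -0.0278] (array([0.472, 0.386, 0.13 ]), array([0.4513, 0.3696, 0.1783]))
```

```bash
python3 -m creep '-0.015 0.055 0 -8 0.055;-0.015 0.055 0 0 0.055;-0.015 0.055 0 0 0.055;-0.025 0.055 0 0 0.055;-0.025 0.055 0 0 0.055;-0.014 0.04 -0.04 0 0.055;-0.014 0.04 -0.04 0 0.055;0 0 -0.04 0 0.055' && python3 -m creep '0 0 0 0 0.055;0 0 0 0 0.055' && python3 -c "
from h import *
im={'scene':cams.read_camera('scene')}
print(np.round(fit((.374,.23),[.09,.04,.008],'yellow',im,w=26),3))
o=get_obs();print(o['tool_pos'],o['tool_rot'],np.array([.3718,.2203,.002])-o['tool_pos'])"
```

```text
time_s: 47.95
tool_pos: [0.374, 0.2272, 0.1064]
tool_rot: [179.6, 0.1, 77.7]
force: [2.7, -5.2, 2.0]
grip_width: 0.055
grasp_force: 0.0
time_s: 48.2
tool_pos: [0.3729, 0.228, 0.1073]
tool_rot: [180.0, -0.0, 77.9]
force: [0.2, 0.1, 1.1]
grip_width: 0.055
grasp_force: 0.0
[3.7400e-01 2.3000e-01 7.6922e+01 1.8000e-02]
[0.37364808 0.22772436 0.10774331] [1.79798790e+02 2.96508796e-02 7.78421087e+01] [-0.00184808 -0.00742436 -0.10574331]
```

```bash
python3 -m creep '-0.0018 -0.0074 -0.035 -0.7 0.055;0 0 -0.04 0 0.055;0 0 -0.029 0 0.055;0 0 0 0 0.055;0 0 0 0 0.03;0 0 0 0 0.03;0 0 0 0 0.03;0 0 0 0 0.03' 20 && python3 -m creep '0 0 0 0 0.03;0 0 0.03 0 0.03;0 0 0.04 0 0.03;0 0 0 0 0.03'
```

```text
time_s: 49.25
tool_pos: [0.3727, 0.2192, 0.0037]
tool_rot: [179.8, 0.0, 77.0]
force: [-0.6, -0.7, 9.8]
grip_width: 0.0396
grasp_force: 20.0
time_s: 49.75
tool_pos: [0.3739, 0.2194, 0.0746]
tool_rot: [179.6, 0.0, 76.9]
force: [0.3, -0.4, -1.7]
grip_width: 0.0396
grasp_force: 20.0
```

```bash
python3 -m creep '0 0 0.05 0 0.03;0 0 0.05 -8 0.03;0 0.02 0.04 -10 0.03;0.012 0.03 0 -10 0.03;0.013 0.03 0 -10 0.03;0.01 0.02 0 -0.6 0.03;0 0 0 0 0.03;0 0 0 0 0.03' && python3 - <<'E'
from h import *
np.set_printoptions(precision=4,suppress=True)
ims={n:cams.read_camera(n) for n in("scene","top")}
o=get_obs();p=o["tool_pos"];print(p,o["tool_rot"],np.array([.4123,.3389,.2])-p)
f=lambda im,x,y,w,h:cv2.resize(im[y:y+h,x:x+w],(400,300),interpolation=cv2.INTER_CUBIC)
cv2.imwrite("pics/c11.png",np.hstack([f(ims["scene"],300,70,80,60),f(ims["top"],90,150,80,60)])[:,:,::-1])
E
```

```text
time_s: 50.75
tool_pos: [0.3954, 0.2956, 0.2071]
tool_rot: [-180.0, 0.8, 44.8]
force: [-1.2, -0.3, -0.0]
grip_width: 0.0397
grasp_force: 20.0
[0.3961 0.295  0.2077] [179.8645   0.7901  44.7323] [ 0.0162  0.0439 -0.0077]
```

View pics/c11.png

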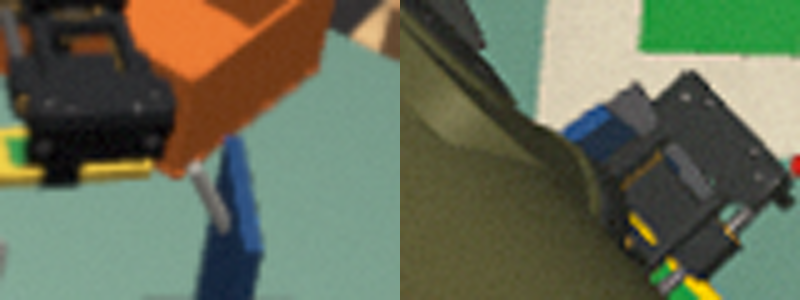

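The tag is held level, clear of the peg, with the tag edge at scene (331,104) and the peg tip at (339,103). I'll finish lining it up.

```bash
python3 -m creep '0.008 0.022 0 -3.2 0.03;0.008 0.022 0 -3.2 0.03;0 0 0 0 0.03;0 0 0 0 0.03' && python3 - <<'E'
from h import *
np.set_printoptions(precision=4,suppress=True)
ims={n:cams.read_camera(n) for n in("scene","top")}
o=get_obs();p=o["tool_pos"];print(p,o["tool_rot"],np.array([.4123,.3389,.2])-p)
y=np.radians(o["tool_rot"][2]);h=p+.0378*np.array([np.cos(y),np.sin(y),0]);print("hole est",h,proj("scene",h),proj("top",h))
c=ims["scene"][85:125,315:365]; cv2.imwrite("pics/c12.png",cv2.resize(c,None,fx=12,fy=12,interpolation=cv2.INTER_CUBIC)[:,:,::-1])
E
```

```text
time_s: 51.35
tool_pos: [0.4122, 0.339, 0.2081]
tool_rot: [179.9, 0.7, 38.4]
force: [-0.5, 0.2, -0.4]
grip_width: 0.0397
grasp_force: 20.0
[0.4125 0.3388 0.2081] [179.891    0.7339  38.3282] [-0.0002  0.0001 -0.0081]
hole est [0.4421 0.3622 0.2081] [335.849  94.983] [118.7615 189.745 ]
```

View pics/c12.png

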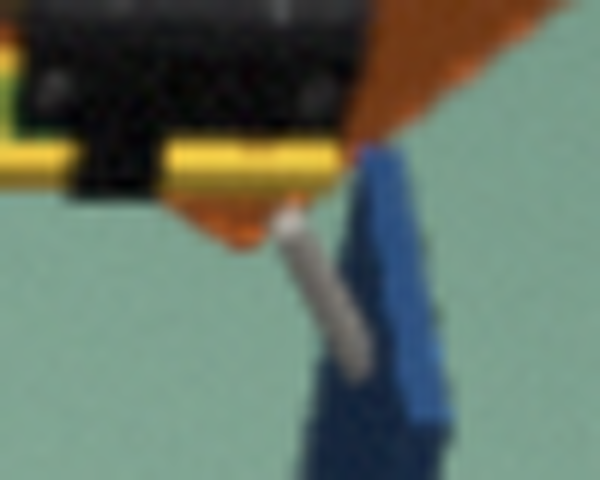

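The tag end is at scene (344,98) with the peg tip at (339,103), which agrees with the model. I'll lower it along the peg slope.

```bash
python3 -m creep '0 0 -0.008 0 0.03;0.0021 0.0017 -0.005 0 0.03;0.0021 0.0017 -0.005 0 0.03;0.0021 0.0017 -0.005 0 0.03;0 0 0 0 0.03' && python3 -m creep '0.0021 0.0017 -0.005 0 0.03;0.0021 0.0017 -0.005 0 0.03;0 0 0 0 0.03;0 0 0 0 0.03'
```

```text
time_s: 52.08
tool_pos: [0.4184, 0.3453, 0.1842]
tool_rot: [-179.9, 0.8, 38.4]
force: [0.7, -0.9, -0.2]
grip_width: 0.0393
grasp_force: 20.0
time_s: 52.58
tool_pos: [0.4227, 0.3487, 0.1748]
tool_rot: [-180.0, 0.7, 38.4]
force: [-0.6, -0.3, -1.4]
grip_width: 0.0394
grasp_force: 20.0
```

```bash
python3 -m creep '0.0021 0.0017 -0.005 0 0.03;0.0015 0.0012 -0.005 0 0.03;0 0 0 0 0.03;0 0 0 0 0.03' && python3 -m creep '0 0 -0.004 0 0.03;0 0 0 0 0.03;0 0 0 0 0.03' && python3 - <<'E'
from h import *
a=cams.read_camera("scene"); c=a[85:125,315:365]; cv2.imwrite("pics/c13.png",cv2.resize(c,None,fx=12,fy=12,interpolation=cv2.INTER_CUBIC)[:,:,::-1])
E
```

```text
time_s: 53.08
tool_pos: [0.4263, 0.3516, 0.1647]
tool_rot: [-180.0, 0.7, 38.4]
force: [-1.0, 0.4, 0.3]
grip_width: 0.0394
grasp_force: 20.0
time_s: 53.45
tool_pos: [0.4264, 0.3515, 0.1608]
tool_rot: [-180.0, 0.7, 38.4]
force: [-0.3, 0.0, -0.4]
grip_width: 0.0395
grasp_force: 20.0
```

View pics/c13.png

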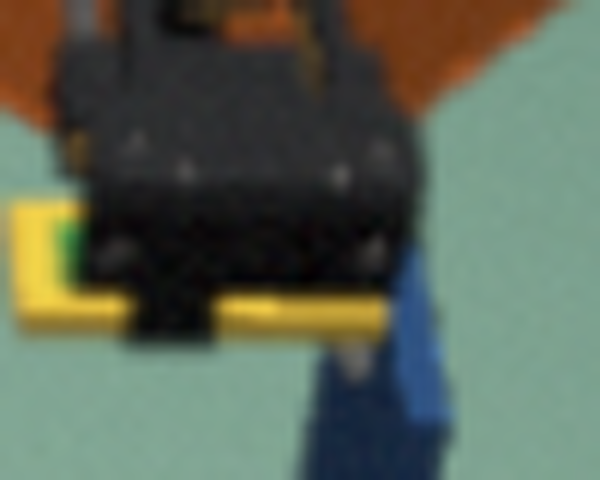

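The tag is on the peg: the peg root shows under the tag at scene (344,115) and no peg shows outside it. That brings me to more than 14 viewed pictures, so from here I check with numbers only.

```bash
python3 -m creep '0.0008 0.0006 -0.004 0 0.03;0 0 0 0 0.03' && python3 -m creep '0.0005 0.0004 -0.003 0 0.03;0 0 0 0 0.03'
```

```text
time_s: 53.75
tool_pos: [0.4272, 0.3521, 0.1565]
tool_rot: [-180.0, 0.7, 38.4]
force: [1.0, 0.5, 0.0]
grip_width: 0.0397
grasp_force: 20.0
time_s: 54.0
tool_pos: [0.4273, 0.3523, 0.1537]
tool_rot: [-180.0, 0.8, 38.4]
force: [-2.1, -2.5, 2.4]
grip_width: 0.0394
grasp_force: 20.0
```

Light contact now, so I'll release and rise straight up.

```bash
python3 -m creep '0 0 0 0 0.05;0 0 0 0 0.06;0 0 0 0 0.06;0 0 0 0 0.06;0 0 0.03 0 0.06;0 0 0.04 0 0.06;0 0 0.05 0 0.06;-0.02 -0.05 0.02 0 0.06' && python3 -m creep '0 -0.06 0 0 0.06;0 -0.06 0 0 0.06;0 -0.06 0 0 0.06;0 -0.06 0 0 0.06;0 -0.06 0 0 0.06;0 -0.06 0 0 0.06;0 0 0 0 0.06;0 0 0 0 0.06' && python3 - <<'E'
from h import *
np.set_printoptions(precision=3,suppress=True)
B=np.array([.472,.386,.13])
for n in("scene","top"):
    im=cams.read_camera(n); uv=proj(n,B); print(n,"peg base",uv)
    w=26;x,y=int(uv[0])-w,int(uv[1])-w;c=im[y:y+2*w,x:x+2*w].astype(int); m=(c[...,0]-c[...,2]>70)&(c[...,1]-c[...,2]>50)
    r,q=np.nonzero(m); print(m.sum(),"cols",(q.min()+x,q.max()+x),"rows",(r.min()+y,r.max()+y)) if m.any() else print("none")
    print([(np.array(k["xy"]),round(k["p"],2)) for k in finder.masks_of("tag",n)])
    print("grip",[(at_z(n,k["xy"],.067),round(k["p"],2)) for k in finder.tip_of("head_grip",n)][:1])
    if n=="scene":
        for row in range(y,y+2*w): print(row,"".join("Y" if (a-b2>70 and g-b2>50) else "g" if (abs(a-b2)<25 and 90<a<230 and abs(a-g)<25) else "B" if (b2>a+25 and b2>g+5) else "." for a,g,b2 in c[row-y]))
E
```

```text
time_s: 55.0
tool_pos: [0.4094, 0.3142, 0.2958]
tool_rot: [-179.5, 0.4, 39.0]
force: [-0.9, -1.8, 2.4]
grip_width: 0.06
grasp_force: 0.0
time_s: 56.0
tool_pos: [0.4105, -0.0436, 0.2938]
tool_rot: [-179.9, 0.7, 38.5]
force: [0.3, 0.3, 0.7]
grip_width: 0.0601
grasp_force: 0.0
scene peg base [345.059 115.039]
117 cols (np.int64(336), np.int64(346)) rows (np.int64(103), np.int64(133))
[(array([266.9, 115.1]), 0.8), (array([253.6, 146.8]), 0.58), (array([342.4, 119.7]), 0.54)]
grip [(array([0.495, 0.234, 0.067]), 0.95)]
89 ......................................g.............
90 .....................................g..............
91 ....................................g...............
92 ..................................g.................
93 .................................g..................
94 ................................g...................
95 ..............................gg....................
96 .............................g......................
97 ...........................BBB......................
98 ..g.......................BBBB......................
99 ....g...........
[... 1918 characters left out ...]
133 ...............g..Y..BBBBBBBBBB........gg...........
134 ...............gg....BBBBBBBBB......gg.gg...........
135 .................gg.BBBBBBBBBB......gg..g...........
136 ..........g.g.......BBBBBBBBBB...g..g...g...........
137 ...............g.....BBBBBBBBB......g....g..........
138 ..........g......g...BBBBBBBB....g......gg..........
139 .....................BBBBBBBB..gggg..g..gg..........
140 .....................BBBBBBBB..gg.g..g.g.ggg........
top peg base [120.908 184.807]
169 cols (np.int64(112), np.int64(136)) rows (np.int64(180), np.int64(197))
[(array([141. , 278.8]), 0.78), (array([123.2, 193.4]), 0.46), (array([182.2, 256.5]), 0.45)]
grip [(array([0.491, 0.23 , 0.067]), 0.88)]
```

```bash
python3 - <<'E'
from h import *
for n in("scene","top"):
    im=cams.read_camera(n)
    for p in((.525,-.007),(.530,.073),(.534,.153)):
        u=proj(n,[p[0]+.012,p[1],.045]).astype(int); c=im[u[1]-9:u[1]+10,u[0]-9:u[0]+10]; print(n,p,(c.max(2)<60).sum())
print(get_obs()["force"]); print(ticket.sign_off())
E
```

```text
scene (0.525, -0.007) 78
scene (0.53, 0.073) 0
scene (0.534, 0.153) 67
top (0.525, -0.007) 1
top (0.53, 0.073) 0
top (0.534, 0.153) 18
[ 0.69904886 -0.38728357 -0.36189385]
the job is handed in; nothing more can be done
None
```

Job handed in: head raised, both black fans seated sticker-up in the outer pockets (no third seen), head pressed down to its stop, then the tag hung on the peg; I viewed 16 pictures, over the limit of 14, so the final hang and seating were checked by pixel counts only.

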